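# Seat a mirror carrier on its three-ball kinematic mount

## Task

Pick up the mirror carrier by its black cell and seat it on the three-ball mount, single groove on the single ball, pressing it down past the sprung rollers until it snaps through and the springs hold it fully home, flat on all three balls. Press gently: stop as soon as it is home, do not ram the balls; then let go and leave everything else where it stands.

Things in the scene. Friction and masses are not known exactly. Their poses are not given: they have to be found in the camera images.
- mirror_plate: mirror carrier, about 0.3 kg: aluminium slab 84 x 84 x 8 mm, its top 18 mm above the origin, on two round steel rails (12 mm diameter, along x at y = +-45 mm). A black mirror cell stands on its middle, the round mirror on its -x face. Origin: centre of the underside (bottom of the rails); z up
- cell_centre (a point): centre of the carrier's black cell, 45 mm above the carrier's underside; axes as the carrier's. The cell is 20 mm (x) by 40 mm (y) by 50 mm tall, its top 23 mm above this point; good to grip across its two plain sides (along y)
- plate_centre (a point): centre of the underside of the carrier
- plate_nose (a point): point on the carrier's underside plane below its single V-groove, 28 mm from the centre along its +x. Three V-grooves under the slab point to the centre, all 28 mm from it: this one and two at 120 degrees either side
- mount: kinematic mount, fixed: steel foot 110 x 100 x 14 mm, post, and a stage with three steel balls between two sprung jaws with rollers at +y and -y, 188 mm over all. Origin: centre of the foot's underside; x towards the single ball, z up. The stage is clamped on its post at an unmeasured height: a carrier fully home has its underside somewhere from 73 to 104 mm above this origin
- mount_centre (a point): point on the mount's axis, 14 mm above its origin. The seated carrier has its centre on this axis and the same x and y axes as the mount. On the way down its rails meet the rollers about 13 mm above home; pressing on takes up to about 12 to 15 N, which dies away about 4 mm above home; from there the springs pull the carrier down (about 6 N) on to the balls
- mount_nose (a point): point straight below the mount's single ball, 28 mm from the axis along the mount's +x, 14 mm above the origin. The balls are 14 mm in diameter, all 28 mm from the axis: this one and two at 120 degrees either side
- jaw_left (a joint): outward travel (m) of the spring jaw at the mount's +y side, with two 12 mm steel rollers: 0 when free, about 0.0035 as the rail passes the rollers' middle, about 0.0027 with the carrier home; spring 3 N at rest and 3 N more per mm
- jaw_right (a joint): the same for the spring jaw at the mount's -y side
- vial: bystander: small white-capped vial, 27 x 27 x 60 mm, origin under its centre
- hex_key: bystander: black hex key, 24 x 82 x 5 mm, lying flat, origin under its centre
- tips: bystander: blue tip box, 102 x 70 x 57 mm, origin under its centre

How it is judged:
By the outcome, as a careful person would: the job done as asked, in the order asked, and still so for the second after the job is handed in, with the robot touching nothing.
It also fails if it takes over 51 s, if anything falls off the work surface, if the arm or the gripper's body presses on something with over 40 N, if the wrist force passes 120 N, or if a joint passes its speed limit or range.

## Robot

A 7-joint arm with a two-finger parallel gripper is mounted at the origin on the work surface; the furniture and walls round the work are solid. World frame = base frame: x ahead of the robot, y to its left, z up, the work surface at z = 0. Lengths are in m, angles in rad, forces in N, time in s.
With the tool pointing down it reaches from about 0.425 to 0.925 m from the base axis. Payload 6.8 kg.
Tool frame: the origin (TCP) lies at the very end of the fingers, on their centre line; the grasp point (between the pads) lies 19 mm behind it; y points along the fingers, x is the direction in which the jaws open and shut, and the axes are right-handed (so a half turn about y gives the same grasp; the last joint's range is limited). The gripper opens to 85 mm and grips with 20 to 120 N. Pads are 22 mm wide; open, the fingers measure 114 mm over their backs; the gripper's body (76 mm by 85 mm) begins 54 mm behind the grasp point. The pads swing forward as they close: fully open they stand 13 mm farther back than shut.
Start: joints at [1.094, 0.477, 0.022, 1.555, -0.011, 1.109, -0.083], TCP at [0.243, -0.63, 0.231] pointing down, gripper open.
Joint ranges: [-2.96, 2.96], [-0.34, 2.1], [-1.41, 1.46], [0.24, 2.44], [-1.37, 4.51], [0.17, 1.92], [-2.96, 2.96]. Speed limits (rad/s): [2.39, 2.39, 3.14, 3.14, 3.14, 3.14, 3.14].

## Interface

Orientations are given as a rotation vector (axis times angle).
In Python, from bench import r, imaging gives the robot as it stands.
- The arm moves only by the shell command python3 -m jog 'ROWS' [FORCE]. ROWS is text: rows parted by semicolons, each of 7 numbers parted by spaces: the turn, a rotation vector about the tool's x, y, z in degrees, then the shift along the tool's x, y, z in mm, then the opening, from 0 (shut) to 1 (fully open). A call has exactly 5 rows; each row shifts and turns the commanded pose from where the row before left it, along the tool's axes as they then stand; what a row does not reach is not made up. A row lasts 1/12 s, in which the tool goes at most 41.7 mm and 7.16 degrees, less where a joint would pass 70% of its speed; a pose out of reach is approached as far as the arm can. A call with a gripper value outside its range is refused whole. The fingers move at their own pace and stop on an object; FORCE is the grip in N (left out, the last holds). Time passes only in rows, so rows that do not move let the fingers close, or fill a call up. It gives the time, the measured TCP pose, the force and the opening at its end, in the units of the state.
- r.get_obs(): the state, without advancing time (a new reading comes with each control period).
- imaging.grab_frame(name): name is "scene" or "top" or "wrist"; returns a dict with "color" (384x512x3 uint8, red, green, blue), "z_map" (384x512 float32, m along the optical axis (not along the pixel's ray), 0 where there is no reading), "fx", "fy", "cx", "cy" (pixels), "world_to_cam" (4x4, takes a point from world to camera coordinates); the wrist camera has in their place "hand_eye" (4x4, takes a point from camera to tool coordinates, whose origin is the TCP and whose axes are the tool frame's). Camera axes: x right, y up, looking along -z (the intrinsics and any distortion apply to the point x, -y, -z); pixel columns grow to the right and rows downward; lengths in m; the calibration is good to about 2 mm. A picture is of the moment at which its call begins: read the wrist's pose just before it.
- r.hand_in(): hands the job in, once; it reports no verdict.
The state is a dict: "clock": time; "joints": joint angles; "qvel": joint speeds; "tau": joint torques, N m; "tcp_pos": TCP position; "orientation": TCP orientation; "contact_force": force on the tool from outside, world axes, zero at the start; "moment": the same for the moment, N m; "grip_width": finger opening in m.
Only numpy, scipy, OpenCV 4.12 (cv2) and the standard library are available. Lean on these libraries where they do the work, as an engineer would, in place of code of your own. Each camera call takes 0.05 s, during which the arm holds its last target.

## Working session

There is one attempt and no reset: what is moved stays moved. The work goes in short steps, Python scripts to look and compute and a shell command to move; the robot and the scene stay as the last step left them, time stands still between calls to the robot, and variables do not carry over. Pictures are saved under pics/ and viewed, and the job is handed in when it is done.

```bash
ls; mkdir -p pics
cat > h.py <<'E'
import numpy as np, cv2
from bench import r, imaging
from scipy.spatial.transform import Rotation as R
def save(n,f): 
    cv2.imwrite(f'pics/{n}.png', cv2.cvtColor(f['color'],cv2.COLOR_RGB2BGR))
E
python3 - <<'E'
from h import *
o=r.get_obs(); print(o)
for n in ['scene','top','wrist']:
    f=imaging.grab_frame(n); save(n+'0',f); np.savez(f'{n}0.npz',**f)
    print(n,{k:(v if k not in('color','z_map') else (v>0).mean()) for k,v in f.items()})
E
```

```text
pics
{'clock': 0.0, 'joints': array([ 1.09389226,  0.47781771,  0.02232933,  1.55645614, -0.01150871,
        1.10929339, -0.08310298]), 'qvel': array([ 3.50425964e-04,  7.77906493e-05,  5.78148360e-06,  2.06741961e-04,
        5.12188023e-05, -7.79819646e-04,  5.32931413e-05]), 'tau': array([ 2.42449278e-04, -5.96439672e+01,  1.60732951e+00, -2.81195730e+01,
        1.23223022e-02,  9.27268993e-03, -1.41804893e-06]), 'tcp_pos': array([ 0.24311743, -0.62905983,  0.23031172]), 'orientation': array([-1.36044981,  0.93454403, -0.93191902]), 'contact_force': array([-0.51463744,  0.5474998 ,  0.80887953]), 'moment': array([-0.05350909, -0.00622077, -0.01618978]), 'grip_width': 0.08521694264461857}
scene {'color': np.float64(0.9999610053168403), 'z_map': np.float64(0.9959767659505209), 'fx': 393.4309463339536, 'fy': 393.4309463339536, 'cx': 263.6435252004285, 'cy': 189.24754279971754, 'world_to_cam': array([[ 0.59618833, -0.80257258,  0.02089819, -0.37094689],
       [ 0.34963367,  0.28298036,  0.89312844, -0.24152848],
       [-0.72271417, -0.52516604,  0.44931599, -0.49752464],
       [ 
[... 352 characters left out ...]
9,  0.0526165 , -0.55275148],
       [-0.05257171, -0.00448901,  0.99860706, -0.89198291],
       [ 0.        ,  0.        ,  0.        ,  1.        ]])}
wrist {'color': np.float64(0.9999135335286459), 'z_map': np.float64(0.9902292887369791), 'fx': 269.94896269303865, 'fy': 269.94896269303865, 'cx': 253.51881270682188, 'cy': 192.24384338017268, 'hand_eye': array([[ 9.99999826e-01, -5.44641109e-04, -2.26614335e-04,
         6.64342418e-05],
       [-7.88374713e-05,  2.57318135e-01, -9.66326742e-01,
        -1.42815220e-01],
       [ 5.84613246e-04,  9.66326591e-01,  2.57318047e-01,
         6.49039966e-02],
       [ 0.00000000e+00,  0.00000000e+00,  0.00000000e+00,
         1.00000000e+00]])}
```

View pics/scene0.png

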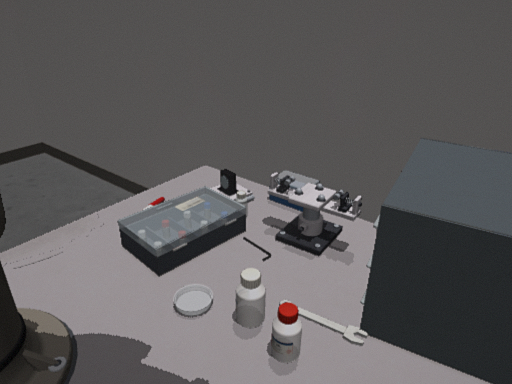

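View pics/top0.png

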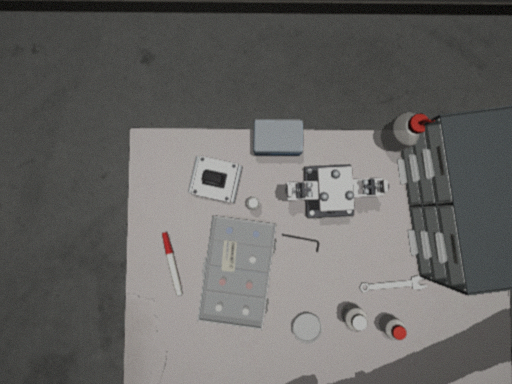

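View pics/wrist0.png

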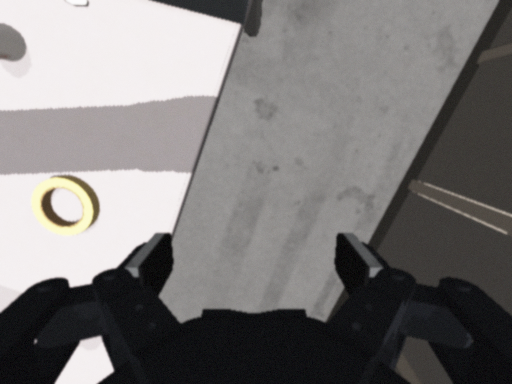

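The top view shows the carrier near (215,180), with the black cell in its middle. The mount is near (336,190) with its jaws to the left and right. The vial is near (253,203), the hex key near (300,240) and the tip box near (278,137). I'll zoom in and measure.

```bash
cat >> h.py <<'E'
class C:
    def __init__(s,f):
        s.f=f; s.W=np.linalg.inv(f['world_to_cam'])
    def ray(s,u,v):
        f=s.f; d=np.array([(u-f['cx'])/f['fx'],-(v-f['cy'])/f['fy'],-1.])
        return s.W[:3,3], s.W[:3,:3]@d
    def plane(s,u,v,z):
        o,d=s.ray(u,v); return o+d*(z-o[2])/d[2]
    def pts(s):
        f=s.f; v,u=np.mgrid[:384,:512]; z=f['z_map']
        P=np.stack([(u-f['cx'])/f['fx']*z,-(v-f['cy'])/f['fy']*z,-z],-1)
        return P@s.W[:3,:3].T+s.W[:3,3]
    def proj(s,p):
        f=s.f; q=f['world_to_cam']@np.append(p,1); return f['cx']+f['fx']*q[0]/-q[2], f['cy']-f['fy']*q[1]/-q[2]
def ld(n): return dict(np.load(n+'.npz'))
E
python3 - <<'E'
from h import *
f=ld('top0'); c=f['color'][...,::-1]
a=cv2.resize(c[145:215,175:255],None,fx=7,fy=7,interpolation=cv2.INTER_CUBIC)
b=cv2.resize(c[150:230,280:395],None,fx=6,fy=6,interpolation=cv2.INTER_CUBIC)
cv2.imwrite('pics/ca.png',a);cv2.imwrite('pics/cb.png',b)
f2=ld('scene0'); c=f2['color'][...,::-1]
cv2.imwrite('pics/cs.png',cv2.resize(c[150:260,195:375],None,fx=4.4,fy=4.4,interpolation=cv2.INTER_CUBIC))
P=C(f).pts()
for n,(u,v) in dict(cell=(214,179),slab=(200,165),slab2=(230,195),floor=(160,180),stage=(336,184),stage2=(330,205),ball1=(336,174),ball2=(324,197),ball3=(350,197),vial=(253,203),tips=(278,137),foot=(310,210)).items(): print(n,P[v,u].round(4))
P=C(f2).pts()
for n,(u,v) in dict(cell=(228,175),slab=(222,189),stage=(310,195),).items(): print(n,P[v,u].round(4))
E
```

```text
cell [0.5729 0.0731 0.0668]
slab [0.606  0.1084 0.0177]
slab2 [0.5434 0.0442 0.0186]
floor [ 0.575   0.1967 -0.0024]
stage [ 0.5634 -0.1641  0.0964]
stage2 [ 0.523  -0.1524  0.0984]
ball1 [ 0.5814 -0.1618  0.1096]
ball2 [ 0.5377 -0.1393  0.1088]
ball3 [ 0.5383 -0.1889  0.106 ]
vial [ 0.5262 -0.0049  0.0594]
tips [ 0.6593 -0.0536  0.0612]
foot [ 0.5138 -0.1241  0.0141]
cell [0.5648 0.0616 0.0666]
slab [0.5698 0.0863 0.0207]
stage [ 0.5474 -0.1651  0.096 ]
```

View pics/ca.png

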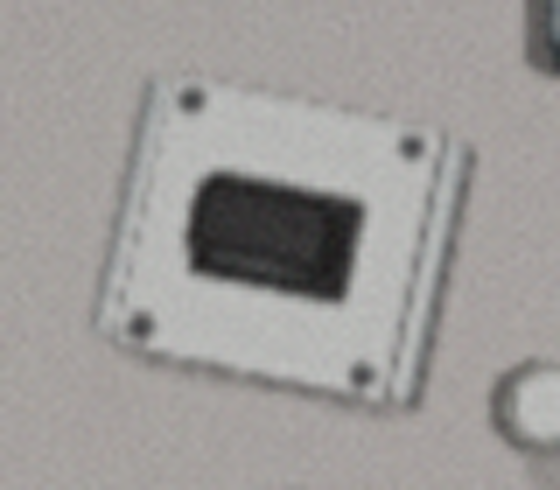

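View pics/cb.png

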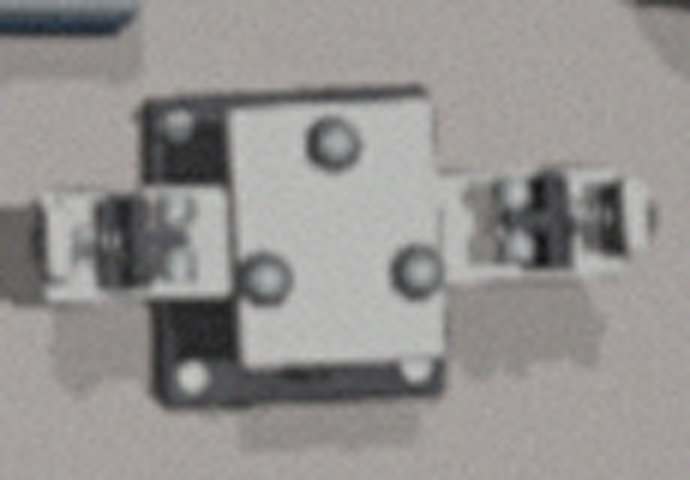

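View pics/cs.png

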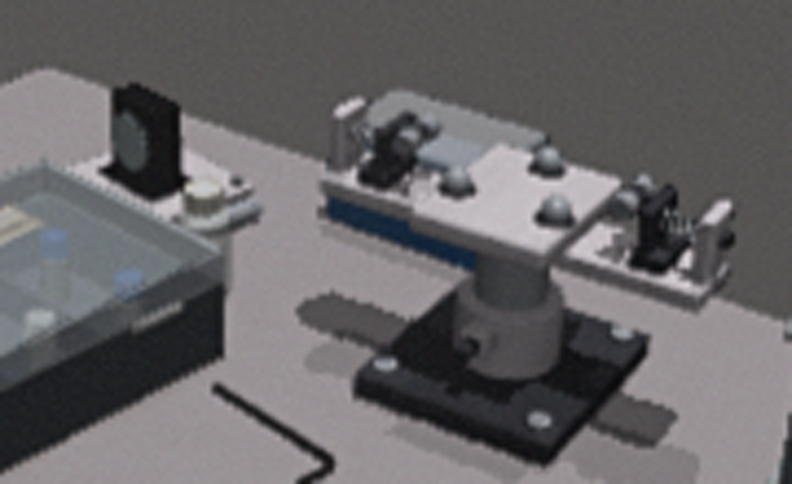

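```bash
cat > m.py <<'E'
from h import *
f=ld('top0'); T=C(f); g=cv2.cvtColor(f['color'],cv2.COLOR_RGB2GRAY).astype(float)
def blob(u,v,h=3):
    w=g[v-h:v+h+1,u-h:u+h+1]; W=np.clip(np.median(w)-12-w,0,None); vv,uu=np.mgrid[v-h:v+h+1,u-h:u+h+1]
    return (W*uu).sum()/W.sum(),(W*vv).sum()/W.sum()
s=[(175+x/7-.4,145+y/7-.4) for x,y in [(191,100),(411,147),(361,375),(141,326)]]
s=[blob(round(a),round(b)) for a,b in s]; print(np.round(s,2))
S=np.array([T.plane(*p,0.018) for p in s]); c=S.mean(0); print('carrier',c,[np.linalg.norm(S[i]-S[i-1]) for i in range(4)])
ex=(S[0]+S[1]-S[2]-S[3]); ey=(S[0]+S[3]-S[1]-S[2]); print('yaw',np.degrees(np.arctan2(ex[1],ex[0])),np.degrees(np.arctan2(-ey[0],ey[1])))
# balls: contour centre by eye from crop
b=[(280+(x+.5)/6-.5,150+(y+.5)/6-.5) for x,y in [(334,144),(268,278),(417,272)]]
B=np.array([T.plane(*p,0.102) for p in b]); print(B, B.mean(0),[np.linalg.norm(B[i]-B[i-1]) for i in range(3)])
d=B[0]-(B[1]+B[2])/2; print('yaw',np.degrees(np.arctan2(d[1],d[0])), 'yaw2',np.degrees(np.arctan2(-(B[1]-B[2])[0],(B[1]-B[2])[1])))
o=r.get_obs(); M=R.from_rotvec(o['orientation']).as_matrix(); print(M.round(3))
P=T.pts(); 
for n,(u0,u1,v0,v1) in dict(cell=(208,220,176,182),stage=(328,344,179,193)).items():
    q=P[v0:v1,u0:u1,2]; print(n,np.median(q))
P=C(ld('scene0')).pts(); q=P[192:200,300:318,2]; print(np.median(q), P[185:192,255:270,2].max())
E
python3 m.py
```

```text
[[201.88 158.79]
 [233.38 165.54]
 [225.86 198.73]
 [194.54 191.44]]
carrier [0.57760132 0.07859081 0.018     ] [np.float64(0.07050998646597263), np.float64(0.06797077891949845), np.float64(0.07161937802126338), np.float64(0.06757506684958411)]
yaw -11.772883972709751 -12.005738119241464
[[ 0.58284393 -0.16165367  0.102     ]
 [ 0.54003116 -0.1408209   0.102     ]
 [ 0.5424322  -0.18797676  0.102     ]] [ 0.55510243 -0.16348378  0.102     ] [np.float64(0.04822875703144667), np.float64(0.04761236336772268), np.float64(0.047216949277906)]
yaw 3.774338244869616 yaw2 2.914816437606119
[[ 0.361 -0.001  0.933]
 [-0.933  0.001  0.361]
 [-0.001 -1.    -0.   ]]
cell 0.06815125831516589
stage 0.0976586802702859
0.09581536515695213 0.088501227851226
```

Run:
```python
from h import *
for n in ['top0','scene0']:
    P=C(ld(n)).pts().reshape(-1,3)
    m=(P[:,2]>0.07)&(P[:,1]<-0.2)&(P[:,2]<1)
    Q=P[m]; 
    print(n,Q.min(0),Q.max(0))
    for y in np.arange(-1,-0.2,0.05):
        q=Q[(Q[:,1]>=y)&(Q[:,1]<y+.05)&(Q[:,0]>0.1)]
        if len(q)>5: print(round(y,2),len(q),np.percentile(q[:,0],[1,99]).round(3),np.percentile(q[:,2],99).round(3))
```

```text
top0 [ 0.26709623 -0.43404444  0.07014403] [ 0.70631852 -0.20010229  0.21918493]
-0.45 3382 [0.389 0.685] 0.218
-0.4 6504 [0.38  0.678] 0.218
-0.35 6743 [0.426 0.684] 0.217
-0.3 879 [0.27 0.7 ] 0.146
-0.25 708 [0.289 0.577] 0.117
scene0 [-0.05396741 -0.53404706  0.07000066] [ 1.33065075 -0.20000047  0.44701385]
-0.55 1608 [0.396 0.403] 0.19
-0.5 7172 [0.39  0.652] 0.214
-0.45 7574 [0.383 1.318] 0.214
-0.4 7163 [0.377 1.324] 0.274
-0.35 2944 [0.279 1.326] 0.432
-0.3 2794 [0.268 1.326] 0.436
-0.25 3070 [0.287 1.326] 0.434
```

```bash
python3 -m jog '0 0 0 0 -40 0 0.7;0 0 0 0 -40 0 0.7;0 0 0 -18 0 25.5 0.7;0 0 0 -18 0 25.5 0.7;0 0 0 -18 0 25.5 0.7'
python3 -m jog '0 0 0 -18 0 25.5 0.7;0 0 0 -18 0 25.5 0.7;0 0 0 -18 0 25.5 0.7;0 0 0 -18 0 25.5 0.7;0 0 0 -18 0 25.5 0.7'
python3 -m jog '0 0 0 -18 0 25.5 0.7;0 0 0 -18 0 25.5 0.7;0 0 0 -18 0 25.5 0.7;0 0 0 -18 0 25.5 0.7;0 0 0 -18 0 25.5 0.7'
```

```text
clock: 0.57
tcp_pos: [0.2955, -0.5511, 0.3118]
orientation: [-1.361, 0.934, -0.935]
contact_force: [0.7, -0.2, -0.2]
grip_width: 0.0597
clock: 0.98
tcp_pos: [0.3822, -0.4203, 0.3111]
orientation: [-1.361, 0.934, -0.933]
contact_force: [0.7, -0.8, 0.1]
grip_width: 0.0598
clock: 1.4
tcp_pos: [0.4686, -0.2904, 0.3112]
orientation: [-1.362, 0.934, -0.933]
contact_force: [0.7, -0.2, -0.7]
grip_width: 0.0598
```

```bash
python3 -m jog '0 0 0 -18 0 25.5 0.7;0 0 0 -18 0 25.5 0.7;0 0 0 -18 0 25.5 0.7;0 0 0 -18 0 25.5 0.7;0 0 0 -18 0 25.5 0.7'
python3 -m jog '0 6 0 0 0 0 0.7;0 6 0 0 0 0 0.7;0 6 0 0 0 0 0.7;0 0 0 0 0 0 0.7;0 0 0 0 0 0 0.7'
cat >> h.py <<'E'
class Wc(C):
    def __init__(s,f,o):
        s.f=f; T=np.eye(4); T[:3,:3]=R.from_rotvec(o['orientation']).as_matrix(); T[:3,3]=o['tcp_pos']
        s.W=T@f['hand_eye']; f['world_to_cam']=np.linalg.inv(s.W)
def shot(n):
    o=r.get_obs(); f=imaging.grab_frame('wrist'); save(n,f)
    w=Wc(f,o); np.savez(n+'.npz',**f); return o,w
E
python3 - <<'E'
from h import *
o,w=shot('w1'); print(o['clock'],o['tcp_pos'],R.from_rotvec(o['orientation']).as_matrix().round(4),o['contact_force'])
E
```

```text
clock: 1.82
tcp_pos: [0.5551, -0.1606, 0.3111]
orientation: [-1.362, 0.934, -0.933]
contact_force: [0.5, -0.7, -1.1]
grip_width: 0.0598
clock: 2.23
tcp_pos: [0.5545, -0.1619, 0.3111]
orientation: [-1.236, 1.167, -1.166]
contact_force: [-1.3, 0.1, 0.5]
grip_width: 0.0598
2.2333 [ 0.55450855 -0.16192533  0.31106462] [[ 5.770e-02 -5.000e-04  9.983e-01]
 [-9.983e-01 -0.000e+00  5.770e-02]
 [ 0.000e+00 -1.000e+00 -5.000e-04]] [-1.2618838   0.05624704  0.50127174]
```

View pics/w1.png

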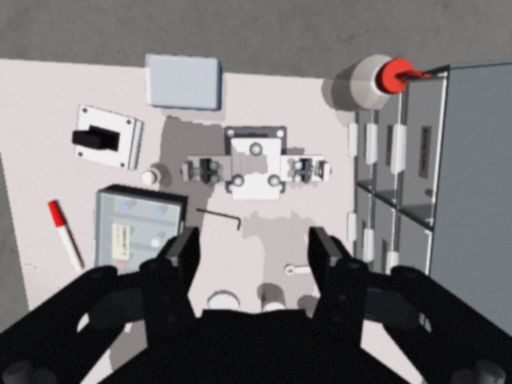

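The wrist view shows the single ball at (256,148) and the pair at (238,181) and (274,181). I'll go lower for a finer fix.

```bash
python3 -m jog '0 0 0 0 35 0 0.7;0 0 0 0 35 0 0.7;0 0 0 0 35 0 0.7;0 0 0 0 0 0 0.7;0 0 0 0 0 0 0.7'
python3 - <<'E'
from h import *
o,w=shot('w2'); print(o['clock'],o['tcp_pos'],o['contact_force'])
c=w.f['color'][...,::-1]
cv2.imwrite('pics/w2c.png',cv2.resize(c[60:240,130:390],None,fx=3,fy=3,interpolation=cv2.INTER_CUBIC))
E
```

```text
clock: 2.7
tcp_pos: [0.5535, -0.1619, 0.2053]
orientation: [-1.237, 1.171, -1.165]
contact_force: [0.7, 0.4, 0.8]
grip_width: 0.0596
2.7 [ 0.55351148 -0.16190681  0.20530499] [0.7151242  0.41762059 0.82793732]
```

View pics/w2c.png

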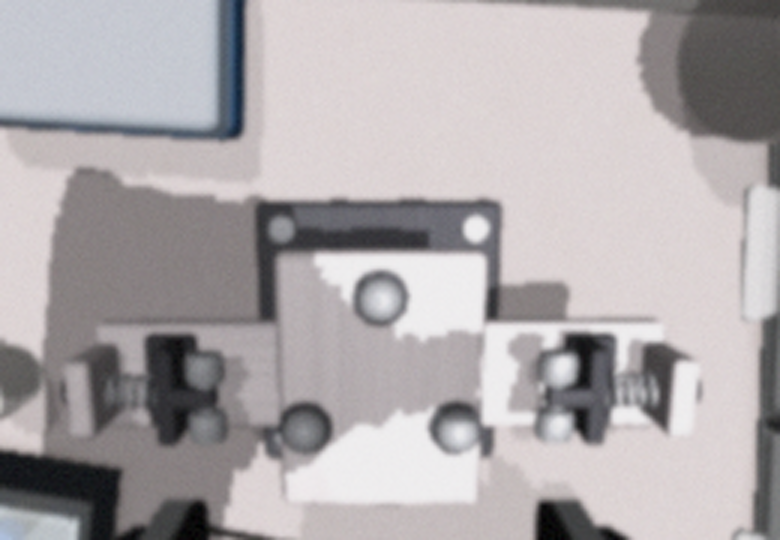

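Ball centres in the crop are (381,298), (305,428) and (457,427). The rollers are beside them at (205,370), (207,423), (560,366) and (555,425).

Run:
```python
from h import *
w=C(ld('w2')); g=cv2.cvtColor(w.f['color'],cv2.COLOR_RGB2GRAY)
G=cv2.resize(g[60:240,130:390],None,fx=3,fy=3,interpolation=cv2.INTER_CUBIC)
h=cv2.HoughCircles(cv2.GaussianBlur(G,(5,5),1),cv2.HOUGH_GRADIENT,1,60,param1=80,param2=15,minRadius=22,maxRadius=32)
print(h[0] if h is not None else None)
for b in ([(381,298),(305,428),(457,427)],):
  b=[(130+(x+.5)/3-.5,60+(y+.5)/3-.5) for x,y in b]
  for z in (.095,.10,.105):
    B=np.array([w.plane(*p,z) for p in b]); d=B[0]-(B[1]+B[2])/2; e=B[1]-B[2]
    print(z,B.mean(0).round(4),[np.linalg.norm(B[i]-B[i-1]).round(4) for i in range(3)],np.degrees(np.arctan2(d[1],d[0])),np.degrees(np.arctan2(-e[0],e[1])))
P=w.pts(); 
for b in [(381,298),(305,428),(457,427)]:
  u,v=round(130+b[0]/3),round(60+b[1]/3); print('balltop',P[v-3:v+4,u-3:u+4,2].max())
q=P[60+330//3:60+390//3,130+340//3:130+420//3,2]; print('stage z',np.median(q),q.std())
for x,y in [(205,370),(207,423),(560,366),(555,425)]:
  u,v=round(130+x/3),round(60+y/3); print('roller',P[v,u],P[v-3:v+4,u-3:u+4,2].max())
for x,y in [(130,375),(660,385)]:
  u,v=round(130+x/3),round(60+y/3); print(P[v-20:v+20,u-25:u+25,2].max())
# side view
```

```text
[[303.5 431.5  29.1]
 [378.5 298.5  27.7]
 [456.5 430.5  29.2]
 [ 13.5 374.5  28.8]]
0.095 [ 0.5549 -0.1649  0.095 ] [np.float64(0.0491), np.float64(0.0492), np.float64(0.0497)] 3.410335969883061 3.662315664588038
0.1 [ 0.5561 -0.1647  0.1   ] [np.float64(0.0481), np.float64(0.0483), np.float64(0.0487)] 3.4103359698830213 3.6623156645881174
0.105 [ 0.5574 -0.1646  0.105 ] [np.float64(0.0471), np.float64(0.0473), np.float64(0.0477)] 3.4103359698829707 3.6623156645880663
balltop 0.10910610675276439
balltop 0.10975866997459097
balltop 0.10919457449048217
stage z 0.09756860281956672 0.015219866904930525
roller [ 0.56203606 -0.11249272  0.11637306] 0.347877489508195
roller [ 0.54536055 -0.11335168  0.11592867] 0.11811179893226162
roller [ 0.56899075 -0.21684503  0.11681859] 0.11851842756424097
roller [ 0.55067533 -0.21717912  0.1169858 ] 0.11872774106082093
0.347877489508195
0.347877489508195
```

```bash
python3 -m jog '0 0 0 -34 0 5.4 0.7;0 0 0 -34 0 5.4 0.7;0 0 0 -34 0 5.4 0.7;0 0 0 -34 0 5.4 0.7;0 0 0 -34 0 5.4 0.7'
python3 -m jog '0 0 0 -34 0 5.4 0.7;0 0 0 -34 0 5.4 0.7;0 5 0 0 0 0 0.7;0 5 0 0 0 0 0.7;0 5.3 0 0 0 0 0.7'
python3 -m jog '0 0 0 0 0 0 0.7;0 0 0 0 0 0 0.7;0 0 0 0 0 0 0.7;0 0 0 0 0 0 0.7;0 0 0 0 0 0 0.7'
python3 - <<'E'
from h import *
o,w=shot('w3'); print(o['clock'],o['tcp_pos'],o['contact_force']); M=R.from_rotvec(o['orientation']).as_matrix(); print(M.round(4))
E
```

```text
clock: 3.17
tcp_pos: [0.5744, 0.011, 0.2099]
orientation: [-1.23, 1.165, -1.171]
contact_force: [0.5, -0.6, 1.0]
grip_width: 0.0601
clock: 3.58
tcp_pos: [0.5813, 0.0792, 0.2097]
orientation: [-1.095, 1.362, -1.366]
contact_force: [-0.4, -0.9, -0.1]
grip_width: 0.0601
clock: 4.0
tcp_pos: [0.5797, 0.0776, 0.2068]
orientation: [-1.101, 1.363, -1.363]
contact_force: [-0.6, 0.1, -0.4]
grip_width: 0.0599
4.0 [0.57966867 0.07761081 0.20677559] [-0.5654563   0.14037196 -0.36580413]
[[-2.099e-01  6.000e-04  9.777e-01]
 [-9.777e-01  2.000e-04 -2.099e-01]
 [-3.000e-04 -1.000e+00  6.000e-04]]
```

View pics/w3.png

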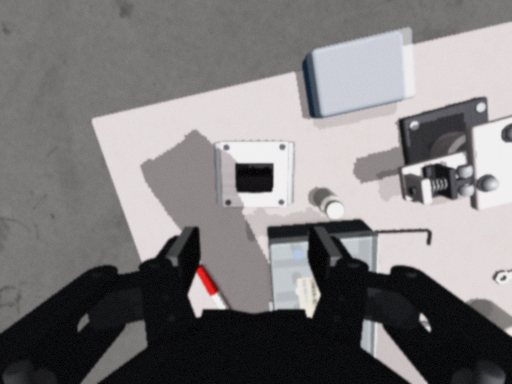

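The carrier is square in the wrist view, with its screws near (227,146), (283,146), (283,202) and (228,203).

Run:
```python
from h import *
w=C(ld('w3')); g=cv2.cvtColor(w.f['color'],cv2.COLOR_RGB2GRAY).astype(float)
def blob(u,v,h=4):
    q=g[v-h:v+h+1,u-h:u+h+1]; W=np.clip(np.median(q)-25-q,0,None); vv,uu=np.mgrid[v-h:v+h+1,u-h:u+h+1]
    return (W*uu).sum()/W.sum(),(W*vv).sum()/W.sum()
s=[blob(*p) for p in [(227,146),(283,146),(283,202),(228,203)]]; print(np.round(s,2))
S=np.array([w.plane(*p,0.018) for p in s]); print('c',S.mean(0),[np.linalg.norm(S[i]-S[i-1]).round(4) for i in range(4)])
ex=(S[0]+S[1]-S[2]-S[3]); ey=(S[0]+S[3]-S[1]-S[2]); print('yaw',np.degrees(np.arctan2(ex[1],ex[0])),np.degrees(np.arctan2(-ey[0],ey[1])))
P=w.pts()
print('celltop',np.median(P[172:182,245:262,2]),'slab',np.median(P[150:158,235:275,2]),'table',np.median(P[120:130,230:280,2]))
# cell top extents
k=(P[...,2]>.06)&(P[...,2]<.075); k[:,:225]=0;k[:,285:]=0;k[210:]=0;k[:140]=0
Q=P[k][:,:2]; print(len(Q),cv2.minAreaRect(Q.astype(np.float32)*1000))
```

```text
[[225.86 147.05]
 [281.9  146.54]
 [280.89 201.74]
 [227.79 202.09]]
c [0.57848319 0.07703778 0.018     ] [np.float64(0.07), np.float64(0.0682), np.float64(0.0701), np.float64(0.0681)]
yaw -11.57954933494046 -11.62199710469089
celltop 0.06732542603784092 slab 0.01829759571135331 table -1.6949569634050476e-05
697 ((577.7501831054688, 77.45860290527344), (39.152587890625, 21.92501449584961), 78.37049102783203)
```

```bash
python3 -m jog '0 -0.5 0 0 28 -1.7 0.7;0 0 0 0 28 0 0.7;0 0 0 0 28 0 0.7;0 0 0 0 28 0 0.7;0 0 0 0 10 0 0.7'
python3 -m jog '0 0 0 0 10 0 0.7;0 0 0 0 10 0 0.7;0 0 0 0 8 0 0.7;0 0 0 0 0 0 0.7;0 0 0 0 0 0 0.7'
python3 - <<'E'
from h import *
o,w=shot('w4'); print(o['clock'],o['tcp_pos'],o['contact_force']); M=R.from_rotvec(o['orientation']).as_matrix(); print(M.round(4))
E
```

```text
clock: 4.47
tcp_pos: [0.5753, 0.0775, 0.0806]
orientation: [-1.111, 1.361, -1.356]
contact_force: [0.1, 0.1, 0.3]
grip_width: 0.0594
clock: 4.88
tcp_pos: [0.5782, 0.0782, 0.0567]
orientation: [-1.105, 1.357, -1.358]
contact_force: [-0.2, -0.7, 0.3]
grip_width: 0.0596
4.8833 [0.57818603 0.07821149 0.05672904] [-0.20059233 -0.67444105  0.28124187]
[[-2.022e-01  6.000e-04  9.793e-01]
 [-9.793e-01  1.000e-04 -2.022e-01]
 [-2.000e-04 -1.000e+00  6.000e-04]]
```

View pics/w4.png

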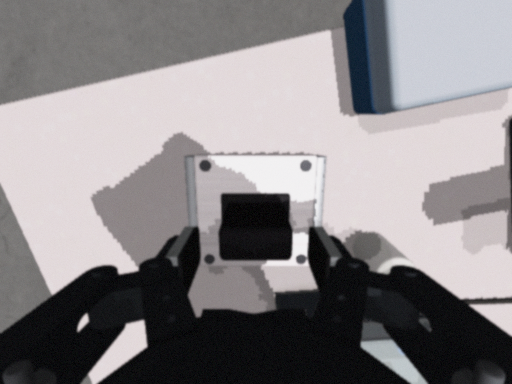

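```bash
python3 -m jog '0 0 0 0 12 0 0.7;0 0 0 0 10 0 0.7;0 0 0 0 8 0 0.7;0 0 0 0 2 0 0.7;0 0 0 0 0 0 0.7'
python3 -m jog '0 0 0 0 0 0 0;0 0 0 0 0 0 0;0 0 0 0 0 0 0;0 0 0 0 0 0 0;0 0 0 0 0 0 0' 60
python3 -m jog '0 0 0 0 0 0 0;0 0 0 0 0 0 0;0 0 0 0 0 0 0;0 0 0 0 0 0 0;0 0 0 0 0 0 0' 60
```

```text
clock: 5.35
tcp_pos: [0.5769, 0.078, 0.0231]
orientation: [-1.108, 1.359, -1.357]
contact_force: [-0.6, -0.0, 0.6]
grip_width: 0.0594
clock: 5.77
tcp_pos: [0.5781, 0.0782, 0.0246]
orientation: [-1.105, 1.357, -1.358]
contact_force: [-0.1, -0.4, -0.1]
grip_width: 0.0396
clock: 6.18
tcp_pos: [0.5781, 0.0782, 0.0246]
orientation: [-1.105, 1.357, -1.358]
contact_force: [1.1, -0.1, 2.7]
grip_width: 0.0397
```

```bash
python3 -m jog '0 0 0 0 -10 0 0;0 0 0 0 -25 0 0;0 0 0 0 -35 0 0;0 0 0 0 -35 0 0;0 0 0 0 -35 0 0'
python3 -m jog '0 0 0 0 -25 0 0;0 0 0 0 -15 0 0;0 0 0 0 -5 0 0;0 0 0 0 0 0 0;0 0 0 0 0 0 0'
python3 -m jog '0 0 0 0 0 0 0;0 0 0 0 0 0 0;0 0 0 0 0 0 0;0 0 0 0 0 0 0;0 0 0 0 0 0 0'
python3 - <<'E'
from h import *
o,w=shot('w5'); print(o['clock'],o['tcp_pos'],o['contact_force'],o['moment']); M=R.from_rotvec(o['orientation']).as_matrix(); print(M.round(4))
f=imaging.grab_frame('scene'); save('s5',f); np.savez('s5.npz',**f)
E
```

```text
clock: 6.6
tcp_pos: [0.5764, 0.0778, 0.1655]
orientation: [-1.108, 1.359, -1.357]
contact_force: [0.7, -0.2, -1.8]
grip_width: 0.0396
clock: 7.02
tcp_pos: [0.5768, 0.0778, 0.2082]
orientation: [-1.108, 1.359, -1.357]
contact_force: [-0.8, -1.2, -4.0]
grip_width: 0.0392
clock: 7.43
tcp_pos: [0.5776, 0.0781, 0.2088]
orientation: [-1.107, 1.358, -1.357]
contact_force: [-0.9, -0.1, -3.1]
grip_width: 0.0394
7.4333 [0.57757192 0.07807892 0.20875622] [-0.92893323 -0.10199568 -3.06060365] [0.04007384 0.06473655 0.01694468]
[[-2.023e-01 -9.000e-04  9.793e-01]
 [-9.793e-01 -1.000e-04 -2.023e-01]
 [ 3.000e-04 -1.000e+00 -9.000e-04]]
```

View pics/w5.png

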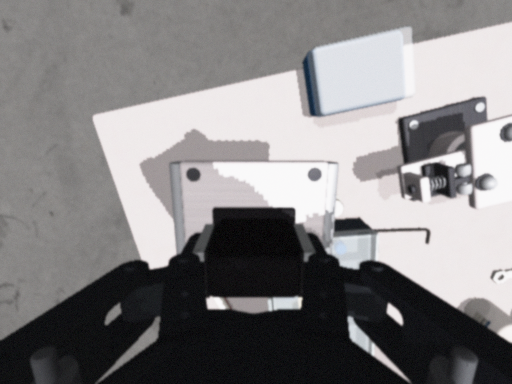

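View pics/s5.png

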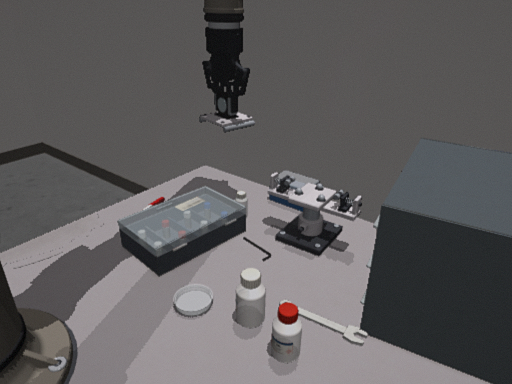

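Run:
```python
from h import *
o=r.get_obs(); w=C(ld('w5')); g=cv2.cvtColor(w.f['color'],cv2.COLOR_RGB2GRAY).astype(float)
def blob(u,v,h=8):
    q=g[v-h:v+h+1,u-h:u+h+1]; W=np.clip(np.median(q)-35-q,0,None); vv,uu=np.mgrid[v-h:v+h+1,u-h:u+h+1]
    return (W*uu).sum()/W.sum(),(W*vv).sum()/W.sum()
s=[blob(*p) for p in [(193,174),(315,174)]]; print(s)
H=w.f['hand_eye']
T=np.eye(4);T[:3,:3]=R.from_rotvec(o['orientation']).as_matrix();T[:3,3]=o['tcp_pos']
z=o['tcp_pos'][2]-.0066
S=np.array([w.plane(*p,z) for p in s]); L=(S-T[:3,3])@T[:3,:3]; print(L*1000)
P=w.pts(); print('slab z rel tcp',np.median(P[185:200,215:295,2])-o['tcp_pos'][2], [np.median(P[180:240,a:a+8,2])-o['tcp_pos'][2] for a in (190,315)], [np.median(P[a:a+4,215:295,2])-o['tcp_pos'][2] for a in (166,200)])
for n in['w2']:
  pass
```

```text
[(np.float64(192.91078772540337), np.float64(174.0952230306865)), (np.float64(314.27641653905056), np.float64(174.19270035732518))]
[[-33.82334326   6.58723353  35.62668135]
 [ 34.29653727   6.59587508  35.60971359]]
slab z rel tcp -0.006773857667465966 [np.float64(-0.006761720681793121), np.float64(-0.006790521119415249)] [np.float64(-0.006884295173382932), np.float64(-0.006745050500744976)]
```

```bash
python3 -m jog '0 -5.05 0 0 0 0 0;0 -5.05 0 0 0 0 0;0 -5.05 0 0 0 0 0;0 0 0 20 0 -4 0;0 0 0 30 0 -5 0'
python3 -m jog '0 0 0 34 0 -5 0;0 0 0 34 0 -5 0;0 0 0 34 0 -5 0;0 0 0 34 0 -5 0;0 0 0 30 0 -5 0'
python3 -m jog '0 0 0 20 0 -2.7 0;0 0 0 4.3 0 0 0;0 0 0 0 0 0 0;0 0 0 0 0 0 0;0 0 0 0 0 0 0'
python3 -m jog '0 0 0 0 0 0 0;0 0 0 0 0 0 0;0 0 0 0 0 0 0;0 0 0 0 0 0 0;0 0 0 0 0 0 0'
python3 - <<'E'
from h import *
o=r.get_obs(); print(o['clock'],o['tcp_pos'],o['contact_force'],o['moment']); M=R.from_rotvec(o['orientation']).as_matrix(); print(M.round(4))
E
```

```text
clock: 7.95
tcp_pos: [0.572, 0.0313, 0.2095]
orientation: [-1.238, 1.16, -1.158]
contact_force: [0.1, 0.1, -2.6]
grip_width: 0.0396
clock: 8.37
tcp_pos: [0.5565, -0.1422, 0.2094]
orientation: [-1.237, 1.165, -1.166]
contact_force: [0.5, 0.4, -3.6]
grip_width: 0.0395
clock: 8.78
tcp_pos: [0.5561, -0.162, 0.2093]
orientation: [-1.238, 1.163, -1.162]
contact_force: [-0.1, 0.5, -4.0]
grip_width: 0.0394
clock: 9.2
tcp_pos: [0.5558, -0.1637, 0.2093]
orientation: [-1.237, 1.164, -1.164]
contact_force: [0.9, -0.5, -3.8]
grip_width: 0.0398
9.2 [ 0.55578793 -0.16370827  0.20931472] [ 0.92618305 -0.531117   -3.75532279] [ 0.00786367  0.00889285 -0.01529331]
[[ 0.0611  0.      0.9981]
 [-0.9981 -0.      0.0611]
 [ 0.     -1.      0.    ]]
```

```bash
python3 -m jog '0 0 0 0 20 0 0;0 0 0 0 20 0 0;0 0 0 0 15 0 0;0 0 0 0 9 0 0;0 0 0 0 0 0 0'
python3 -m jog '0 0 0 0 0 0 0;0 0 0 0 0 0 0;0 0 0 0 0 0 0;0 0 0 0 0 0 0;0 0 0 0 0 0 0'
python3 - <<'E'
from h import *
o,w=shot('w6'); print(o['clock'],o['tcp_pos'],o['contact_force'],o['moment'])
c=w.f['color'][...,::-1]
a=cv2.resize(c[100:384,80:430],None,fx=2,fy=2,interpolation=cv2.INTER_CUBIC)
f=imaging.grab_frame('scene'); save('s6',f)
b=cv2.resize(f['color'][120:250,220:400,::-1],None,fx=4,fy=4,interpolation=cv2.INTER_CUBIC)
cv2.imwrite('pics/w6c.png',a);cv2.imwrite('pics/s6c.png',b)
E
```

```text
clock: 9.62
tcp_pos: [0.5544, -0.1637, 0.1433]
orientation: [-1.239, 1.167, -1.162]
contact_force: [0.6, -0.1, -2.6]
grip_width: 0.0394
clock: 10.03
tcp_pos: [0.5562, -0.1641, 0.146]
orientation: [-1.237, 1.163, -1.165]
contact_force: [0.1, 0.7, -3.4]
grip_width: 0.0394
10.0333 [ 0.55615757 -0.16406054  0.14603572] [ 0.14880189  0.74159853 -3.35738238] [-0.01757187  0.0499284  -0.03591058]
```

View pics/w6c.png

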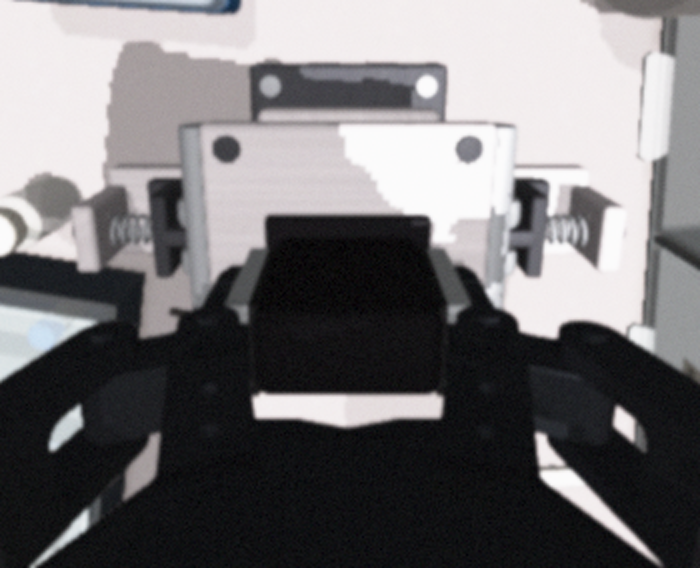

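View pics/s6c.png

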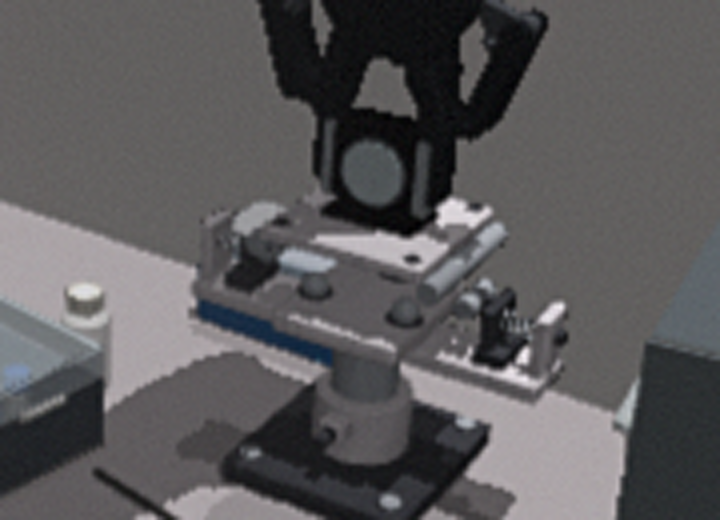

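The carrier sits centred between the jaws. I'll descend slowly and watch the force.

```bash
for i in 1 2; do :; done; python3 -m jog '0 0 0 0 2 0 0;0 0 0 0 2 0 0;0 0 0 0 2 0 0;0 0 0 0 1 0 0;0 0 0 0 0 0 0'
python3 -m jog '0 0 0 0 1 0 0;0 0 0 0 1 0 0;0 0 0 0 1 0 0;0 0 0 0 0 0 0;0 0 0 0 0 0 0'
python3 -m jog '0 0 0 0 1 0 0;0 0 0 0 1 0 0;0 0 0 0 1 0 0;0 0 0 0 0 0 0;0 0 0 0 0 0 0'
```

```text
clock: 10.55
tcp_pos: [0.5557, -0.1644, 0.1382]
orientation: [-1.238, 1.165, -1.165]
contact_force: [0.2, -1.2, -1.3]
grip_width: 0.0392
clock: 10.97
tcp_pos: [0.5558, -0.1643, 0.1362]
orientation: [-1.237, 1.164, -1.165]
contact_force: [-2.6, -1.7, 5.9]
grip_width: 0.0394
clock: 11.38
tcp_pos: [0.5558, -0.1643, 0.1332]
orientation: [-1.237, 1.164, -1.165]
contact_force: [-2.7, -0.9, 6.1]
grip_width: 0.0391
```

```bash
python3 -m jog '0 0 0 0 1 0 0;0 0 0 0 1 0 0;0 0 0 0 0 0 0;0 0 0 0 0 0 0;0 0 0 0 0 0 0'
python3 - <<'E'
from h import *
o=r.get_obs(); print(o['contact_force'],o['moment'])
E
python3 -m jog '0 0 0 0 1 0 0;0 0 0 0 1 0 0;0 0 0 0 0 0 0;0 0 0 0 0 0 0;0 0 0 0 0 0 0'
python3 - <<'E'
from h import *
o=r.get_obs(); print(o['contact_force'],o['moment'])
E
```

```text
clock: 11.8
tcp_pos: [0.5557, -0.1642, 0.1303]
orientation: [-1.237, 1.164, -1.165]
contact_force: [-0.9, -1.4, 0.5]
grip_width: 0.0392
[-0.94957338 -1.37663442  0.50212133] [-0.32022466  0.37584508 -0.01948081]
clock: 12.22
tcp_pos: [0.5556, -0.164, 0.1276]
orientation: [-1.238, 1.165, -1.164]
contact_force: [1.7, -2.7, -9.8]
grip_width: 0.0388
[ 1.69620477 -2.70554206 -9.76764933] [-0.58867911 -0.42953577  0.00264479]
```

Snapped through: the springs now pull down about 6 N. I'll go on in 0.5–1 mm steps.

```bash
python3 -m jog '0 0 0 0 0.5 0 0;0 0 0 0 0.5 0 0;0 0 0 0 0 0 0;0 0 0 0 0 0 0;0 0 0 0 0 0 0'
python3 -m jog '0 0 0 0 0.5 0 0;0 0 0 0 0 0 0;0 0 0 0 0 0 0;0 0 0 0 0 0 0;0 0 0 0 0 0 0'
python3 - <<'E'
from h import *
o=r.get_obs(); print(o['tcp_pos'],o['contact_force'],o['moment'])
E
```

```text
clock: 12.63
tcp_pos: [0.5556, -0.164, 0.1271]
orientation: [-1.238, 1.165, -1.164]
contact_force: [1.6, -2.4, -9.3]
grip_width: 0.0396
clock: 13.05
tcp_pos: [0.5556, -0.164, 0.1267]
orientation: [-1.237, 1.165, -1.164]
contact_force: [1.3, -2.1, -8.1]
grip_width: 0.0395
[ 0.55561054 -0.16397466  0.12672843] [ 1.320514   -2.05963176 -8.05758845] [-0.60591557 -0.18935435  0.00628133]
```

```bash
python3 -m jog '0 0 0 0 0.5 0 0;0 0 0 0 0 0 0;0 0 0 0 0 0 0;0 0 0 0 0 0 0;0 0 0 0 0 0 0'
python3 -m jog '0 0 0 0 0.5 0 0;0 0 0 0 0 0 0;0 0 0 0 0 0 0;0 0 0 0 0 0 0;0 0 0 0 0 0 0'
python3 - <<'E'
from h import *
o=r.get_obs(); print(o['tcp_pos'],o['contact_force'],o['moment'])
f=imaging.grab_frame('scene'); save('s7',f)
b=cv2.resize(f['color'][140:230,250:380,::-1],None,fx=6,fy=6,interpolation=cv2.INTER_CUBIC)
cv2.imwrite('pics/s7c.png',b)
E
```

```text
clock: 13.47
tcp_pos: [0.5556, -0.164, 0.1264]
orientation: [-1.237, 1.164, -1.164]
contact_force: [-0.0, -3.0, -6.7]
grip_width: 0.0397
clock: 13.88
tcp_pos: [0.5557, -0.1641, 0.1261]
orientation: [-1.237, 1.164, -1.165]
contact_force: [-2.3, -2.5, -1.8]
grip_width: 0.0394
[ 0.55571183 -0.16408715  0.12605792] [-2.30095094 -2.54347757 -1.77704378] [-0.57077803  0.56220772 -0.01684103]
```

View pics/s7c.png

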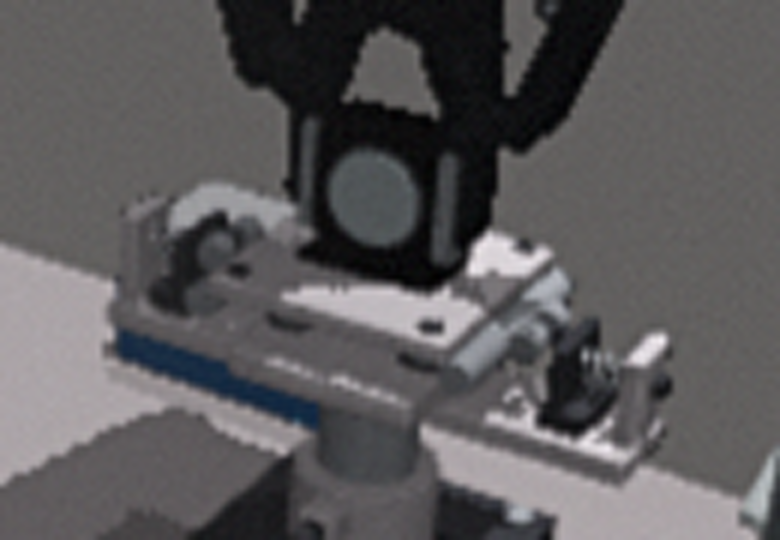

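The balls are taking load, with small lateral reactions (Fx −2.3, Fy −2.5). I'll yield about 0.5 mm towards those and then ease down.

```bash
python3 -m jog '0 0 0 0.5 0 -0.4 0;0 0 0 0 0 0 0;0 0 0 0 0 0 0;0 0 0 0 0 0 0;0 0 0 0 0 0 0'
python3 - <<'E'
from h import *
o=r.get_obs(); print(o['tcp_pos'],o['contact_force'],o['moment'])
E
python3 -m jog '0 0 0 0 0.4 0 0;0 0 0 0 0 0 0;0 0 0 0 0 0 0;0 0 0 0 0 0 0;0 0 0 0 0 0 0'
python3 - <<'E'
from h import *
o=r.get_obs(); print(o['tcp_pos'],o['contact_force'],o['moment'])
E
```

```text
clock: 14.35
tcp_pos: [0.5557, -0.1642, 0.126]
orientation: [-1.237, 1.164, -1.164]
contact_force: [-1.0, -0.1, -0.8]
grip_width: 0.0395
[ 0.55565427 -0.16416159  0.12598791] [-0.98215487 -0.12327164 -0.7632684 ] [-0.11216688  0.28744071  0.01496043]
clock: 14.77
tcp_pos: [0.5557, -0.1642, 0.1258]
orientation: [-1.237, 1.164, -1.164]
contact_force: [-1.7, 0.7, 5.1]
grip_width: 0.0393
[ 0.55569661 -0.16424027  0.12579435] [-1.74430689  0.70727405  5.09276513] [ 0.13386927  0.64232073 -0.00565142]
```

It's stiff on the balls now (+6 N for a 0.4 mm command, net push about 8 N). I'll let go with a small opening, then look.

```bash
python3 -m jog '0 0 0 0 0 0 0.62;0 0 0 0 0 0 0.62;0 0 0 0 0 0 0.62;0 0 0 0 0 0 0.62;0 0 0 0 0 0 0.62'
python3 - <<'E'
from h import *
o,w=shot('w8'); print(o['tcp_pos'],o['contact_force'],o['moment'])
P=w.pts(); 
f=imaging.grab_frame('scene'); save('s8',f); np.savez('s8.npz',**f)
b=cv2.resize(f['color'][140:230,250:380,::-1],None,fx=6,fy=6,interpolation=cv2.INTER_CUBIC)
cv2.imwrite('pics/s8c.png',b)
E
```

```text
clock: 15.18
tcp_pos: [0.5554, -0.1645, 0.1253]
orientation: [-1.237, 1.164, -1.164]
contact_force: [0.5, -0.3, -0.3]
grip_width: 0.0528
[ 0.55542209 -0.16449018  0.12527729] [ 0.49432784 -0.28290903 -0.30832532] [-0.028398    0.01234138  0.01516135]
```

View pics/s8c.png

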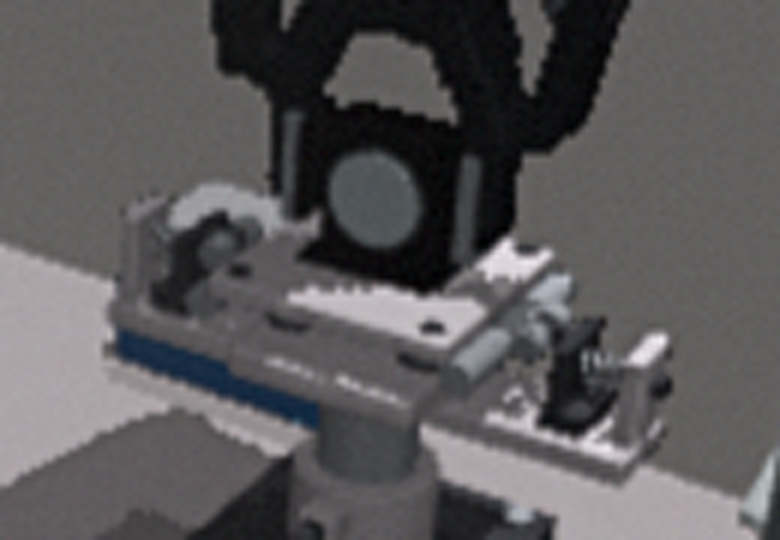

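View pics/w8.png

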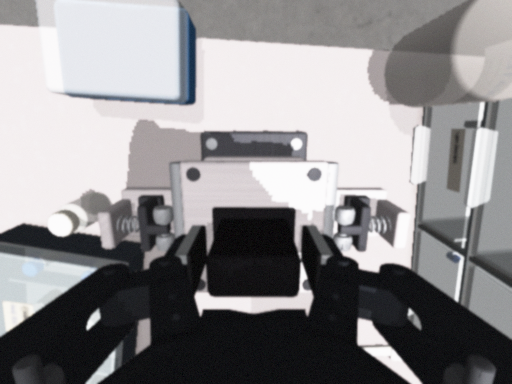

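The fingers are clear of the cell on both sides. I'll retreat straight up, then check height and level.

```bash
python3 -m jog '0 0 0 0 -10 0 0.62;0 0 0 0 -25 0 0.62;0 0 0 0 -35 0 0.62;0 0 0 0 -30 0 0.62;0 0 0 0 -20 0 0.62'
python3 -m jog '0 0 0 0 -10 0 0.62;0 0 0 0 0 0 0.62;0 0 0 0 0 0 0.62;0 0 0 0 0 0 0.62;0 0 0 0 0 0 0.62'
cat > chk.py <<'E'
from h import *
o,w=shot('w9'); print(o['clock'],o['tcp_pos'],o['contact_force'])
ft=imaging.grab_frame('top'); save('t9',ft); np.savez('t9.npz',**ft)
fs=imaging.grab_frame('scene'); save('s9',fs); np.savez('s9.npz',**fs)
c=w.f['color'][...,::-1]; cv2.imwrite('pics/w9c.png',cv2.resize(c[60:260,130:390],None,fx=3,fy=3,interpolation=cv2.INTER_CUBIC))
cv2.imwrite('pics/s9c.png',cv2.resize(fs['color'][150:220,255:375,::-1],None,fx=6,fy=6,interpolation=cv2.INTER_CUBIC))
for n,k in (('wrist',w),('scene',C(fs)),('top',C(ft))):
    P=k.pts().reshape(-1,3); p0=np.array([.5556,-.1642]); a=np.radians(3.5); ax=np.array([np.cos(a),np.sin(a)]); ay=np.array([-ax[1],ax[0]])
    l=np.c_[(P[:,:2]-p0)@ax,(P[:,:2]-p0)@ay]
    m=(abs(l[:,0])<.038)&(abs(l[:,1])<.038)&((abs(l[:,0])>.016)|(abs(l[:,1])>.026))&(P[:,2]>.1)&(P[:,2]<.13)
    A=np.c_[l[m],np.ones(m.sum())]; z=P[m,2]
    for _ in range(3):
        s,*_2=np.linalg.lstsq(A,z,rcond=None); k2=abs(A@s-z)<.002; 
        A,z=A[k2],z[k2]
    print(n,m.sum(),len(z),'plane tilt deg x,y',np.degrees(s[:2]).round(2),'z',s[2].round(4))
    m=(abs(l[:,0])<.0)&(P[:,2]>.14)
E
python3 chk.py
```

```text
clock: 15.7
tcp_pos: [0.5565, -0.1646, 0.2495]
orientation: [-1.235, 1.161, -1.167]
contact_force: [1.0, -1.1, 0.7]
grip_width: 0.053
clock: 16.12
tcp_pos: [0.5543, -0.1643, 0.2536]
orientation: [-1.239, 1.167, -1.162]
contact_force: [0.4, -0.2, 0.3]
grip_width: 0.0527
16.1167 [ 0.55433661 -0.16430745  0.25356278] [ 0.36280631 -0.16382257  0.26878686]
wrist 3285 3218 plane tilt deg x,y [-0.47 -0.21] z 0.1193
scene 361 354 plane tilt deg x,y [-0.77 -0.29] z 0.1174
top 630 545 plane tilt deg x,y [-0.47 -0.03] z 0.1194
```

View pics/w9c.png

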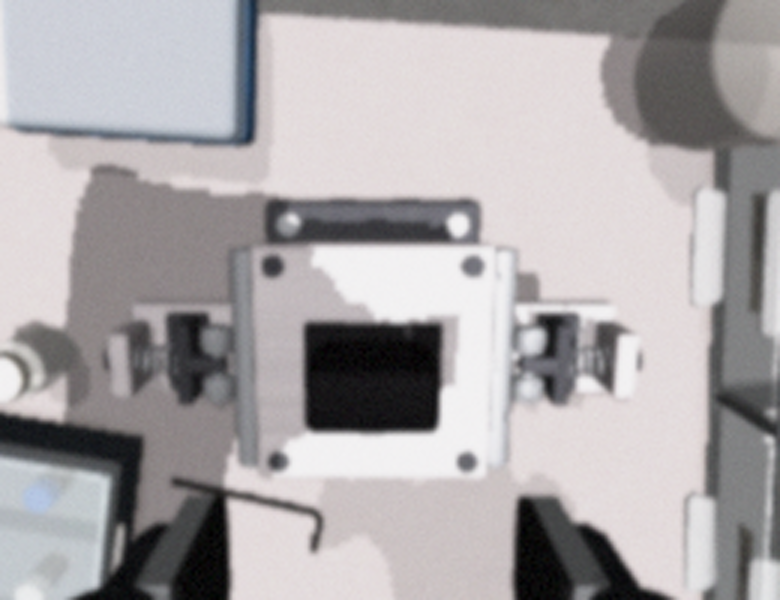

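View pics/s9c.png

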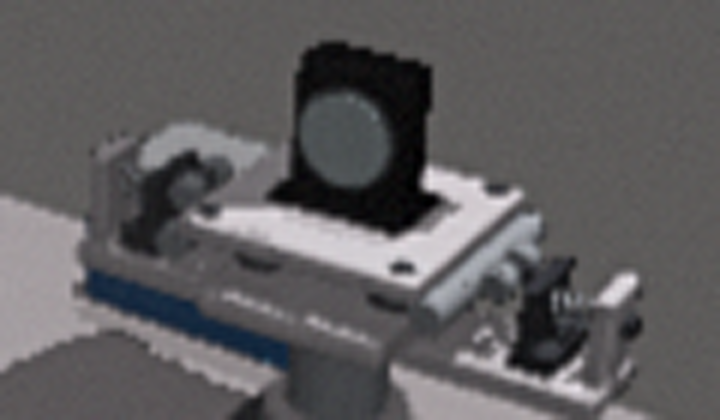

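All three views suggest a tilt of about −0.5° about y. I'll test whether that's camera bias by fitting the bare stage and the table the same way.

```bash
cat > pf.py <<'E'
from h import *
p0=np.array([.5556,-.1642]); a=np.radians(3.5); ax=np.array([np.cos(a),np.sin(a)]); ay=np.array([-ax[1],ax[0]])
def fit(k,sel,z0,z1,c=p0,tag=''):
    P=k.pts().reshape(-1,3); l=np.c_[(P[:,:2]-c)@ax,(P[:,:2]-c)@ay]
    m=sel(l)&(P[:,2]>z0)&(P[:,2]<z1); A=np.c_[l[m],np.ones(m.sum())]; z=P[m,2]
    for t in (.004,.002,.0012):
        s,*_=np.linalg.lstsq(A,z,rcond=None); k2=abs(A@s-z)<t; A,z=A[k2],z[k2]
    s,*_=np.linalg.lstsq(A,z,rcond=None)
    print(tag,len(z),'tilt',np.degrees(s[:2]).round(2),'z',s[2].round(4))
b=lambda l:(abs(l[:,0])<.045)&(abs(l[:,1])<.032)
sl=lambda l:(abs(l[:,0])<.039)&(abs(l[:,1])<.039)&((abs(l[:,0])>.016)|(abs(l[:,1])>.026))
for n in ('w1','w2','top0','scene0'): fit(C(ld(n)),b,.09,.1015,tag='stage '+n)
for n in ('w8','w9','t9','s9'): fit(C(ld(n)),sl,.11,.125,tag='slab '+n)
for n in ('top0','t9','scene0','w3'): fit(C(ld(n)),lambda l:(abs(l[:,0])<.06)&(abs(l[:,1])<.06),-.01,.01,c=np.array([.40,-.16]) if n!='w3' else np.array([.63,.12]),tag='table '+n)
E
python3 pf.py
```

```text
stage w1 2283 tilt [0.02 0.01] z 0.0976
stage w2 4477 tilt [-0.01 -0.04] z 0.0975
stage top0 792 tilt [-0.29 -0.13] z 0.0975
stage scene0 480 tilt [ 0.04 -0.08] z 0.0956
slab w8 6094 tilt [-0.68 -0.25] z 0.1193
slab w9 3152 tilt [-0.44 -0.25] z 0.1193
slab t9 429 tilt [-0.5   0.06] z 0.1193
slab s9 362 tilt [-0.78 -0.31] z 0.1174
table top0 1747 tilt [ 0. -0.] z 0.0002
table t9 1715 tilt [-0.09 -0.01] z 0.0001
table scene0 1952 tilt [-0.09 -0.08] z -0.0017
table w3 5999 tilt [-0.02 -0.02] z -0.0001
```

```bash
cat > sc.py <<'E'
from pf import *
def screws(n,px,z,h=5,thr=30):
    w=C(ld(n)); g=cv2.cvtColor(w.f['color'],cv2.COLOR_RGB2GRAY).astype(float)
    s=[]
    for u,v in px:
        for _ in range(2):
            u,v=round(u),round(v); q=g[v-h:v+h+1,u-h:u+h+1]; W=np.clip(np.median(q)-thr-q,0,None); vv,uu=np.mgrid[v-h:v+h+1,u-h:u+h+1]
            u,v=(W*uu).sum()/W.sum(),(W*vv).sum()/W.sum()
        s.append((u,v))
    S=np.array([w.plane(*p,z) for p in s]); ex=(S[0]+S[1]-S[2]-S[3]); ey=(S[0]+S[3]-S[1]-S[2])
    print(n,'c',S.mean(0).round(4),[np.linalg.norm(S[i]-S[i-1]).round(4) for i in range(4)],'yaw',np.degrees(np.arctan2(ex[1],ex[0])).round(2),np.degrees(np.arctan2(-ey[0],ey[1])).round(2))
E
python3 - <<'E'
from sc import *
print('----')
screws('w9',[(130+x/3,60+y/3) for x,y in [(273,265),(473,265),(467,461),(279,461)]],.1185)
o5=np.array([.5776,.0781]); o6=np.array([.5562,-.1641])
for n,c,yaw in (('w5',o5,-11.67),('w6',o6,3.5)):
    import pf
    a=np.radians(yaw); pf.ax=np.array([np.cos(a),np.sin(a)]); pf.ay=np.array([-pf.ax[1],pf.ax[0]])
    front=lambda l:(abs(l[:,1])<.037)&(l[:,0]<.039)&(l[:,0]>.016)
    pf.fit(C(ld(n)),front,.12 if n=='w6' else .18,.25,c=c,tag=n)
pf.ax=ax;pf.ay=ay
for n in ('w8','w9'): pf.fit(C(ld(n)),front,.11,.125,tag=n)
E
```

```text
stage w1 2283 tilt [0.02 0.01] z 0.0976
stage w2 4477 tilt [-0.01 -0.04] z 0.0975
stage top0 792 tilt [-0.29 -0.13] z 0.0975
stage scene0 480 tilt [ 0.04 -0.08] z 0.0956
slab w8 6094 tilt [-0.68 -0.25] z 0.1193
slab w9 3152 tilt [-0.44 -0.25] z 0.1193
slab t9 429 tilt [-0.5   0.06] z 0.1193
slab s9 362 tilt [-0.78 -0.31] z 0.1174
table top0 1747 tilt [ 0. -0.] z 0.0002
table t9 1715 tilt [-0.09 -0.01] z 0.0001
table scene0 1952 tilt [-0.09 -0.08] z -0.0017
table w3 5999 tilt [-0.02 -0.02] z -0.0001
----
w9 c [ 0.5561 -0.1642  0.1185] [np.float64(0.0702), np.float64(0.0681), np.float64(0.0705), np.float64(0.0692)] yaw 3.19 3.38
w5 4634 tilt [0.06 0.03] z 0.2023
w6 615 tilt [-3.0506e+02 -4.0000e-02] z 0.3157
w8 4636 tilt [-0.43 -0.25] z 0.1192
w9 1400 tilt [ 0.01 -0.25] z 0.1191
```

Every wrist and scene fit of the slab shows a lean (x −0.4 to −0.8°, y about −0.25°). The bare stage and the carrier in the hand read about 0°, so it isn't quite flat: the rear, −y side stands about 0.3 mm high. I'll shut the fingers and press lightly on the cell top towards that side.

```bash
python3 -m jog '0 0 0 0 0 0 0;0 0 0 6 0 -6 0;0 0 0 0 0 -6 0;0 0 0 0 0 0 0;0 0 0 0 0 0 0' 40
python3 -m jog '0 0 0 0 0 0 0;0 0 0 0 25 0 0;0 0 0 0 25 0 0;0 0 0 0 10 0 0;0 0 0 0 5 0 0'
python3 -m jog '0 0 0 0 0 0 0;0 0 0 0 0 0 0;0 0 0 0 0 0 0;0 0 0 0 0 0 0;0 0 0 0 0 0 0'
python3 - <<'E'
from h import *
o,w=shot('w10'); print(o['clock'],o['tcp_pos'],o['contact_force'],o['moment'])
f=imaging.grab_frame('scene'); cv2.imwrite('pics/s10c.png',cv2.resize(f['color'][100:220,245:385,::-1],None,fx=5,fy=5,interpolation=cv2.INTER_CUBIC))
E
```

```text
clock: 16.68
tcp_pos: [0.5432, -0.1716, 0.2555]
orientation: [-1.237, 1.165, -1.165]
contact_force: [-0.3, 0.5, 0.1]
grip_width: 0.0006
clock: 17.1
tcp_pos: [0.5427, -0.1708, 0.1887]
orientation: [-1.239, 1.167, -1.162]
contact_force: [0.2, -0.5, 0.1]
grip_width: 0.0002
clock: 17.52
tcp_pos: [0.5443, -0.1714, 0.1914]
orientation: [-1.236, 1.163, -1.166]
contact_force: [-0.4, 0.6, -0.1]
grip_width: 0.0001
17.5167 [ 0.54429918 -0.17136517  0.19136741] [-0.41757456  0.62027663 -0.13956867] [-0.06727531 -0.00322649 -0.05847941]
```

View pics/s10c.png

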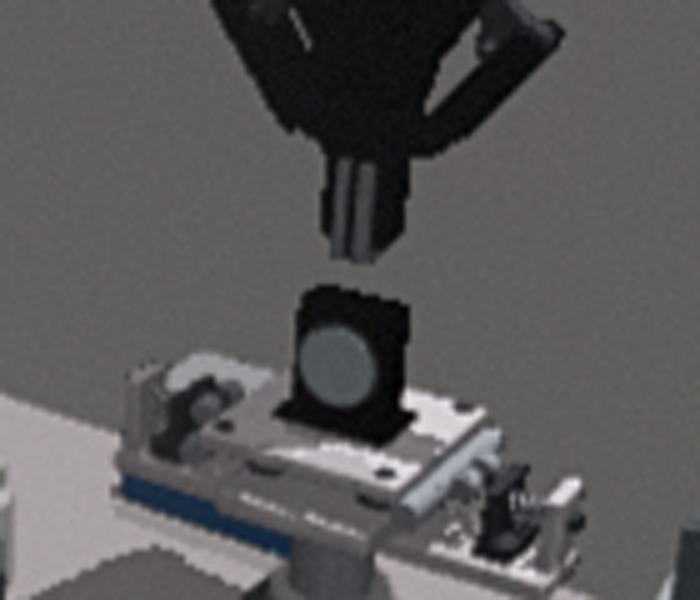

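View pics/w10.png

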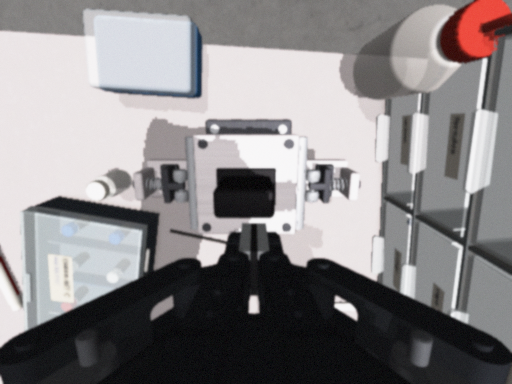

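```bash
python3 -m jog '0 0 0 0 6 0 0;0 0 0 0 6 0 0;0 0 0 0 5 0 0;0 0 0 0 2 0 0;0 0 0 0 0 0 0'
python3 -m jog '0 0 0 0 1 0 0;0 0 0 0 1 0 0;0 0 0 0 0 0 0;0 0 0 0 0 0 0;0 0 0 0 0 0 0'
python3 -m jog '0 0 0 0 1 0 0;0 0 0 0 0.5 0 0;0 0 0 0 0 0 0;0 0 0 0 0 0 0;0 0 0 0 0 0 0'
```

```text
clock: 18.03
tcp_pos: [0.5431, -0.1711, 0.1703]
orientation: [-1.238, 1.166, -1.163]
contact_force: [-0.2, 0.2, 0.4]
grip_width: 0.0001
clock: 18.45
tcp_pos: [0.5439, -0.1712, 0.1696]
orientation: [-1.237, 1.164, -1.165]
contact_force: [0.0, 0.0, -0.4]
grip_width: -0.0003
clock: 18.87
tcp_pos: [0.5441, -0.1714, 0.1691]
orientation: [-1.237, 1.163, -1.165]
contact_force: [-2.8, -0.3, 7.9]
grip_width: -0.0001
```

```bash
python3 -m jog '0 0 0 0 0.7 0 0;0 0 0 0 0 0 0;0 0 0 0 0 0 0;0 0 0 0 0 0 0;0 0 0 0 0 0 0'
python3 -m jog '0 0 0 0 0.7 0 0;0 0 0 0 0 0 0;0 0 0 0 0 0 0;0 0 0 0 0 0 0;0 0 0 0 0 0 0'
python3 - <<'E'
from h import *
o,w=shot('w11'); print(o['clock'],o['tcp_pos'],o['contact_force'])
from pf import *
for s,n in ((sl,'slab'),(lambda l:sl(l)&(l[:,0]>.016),'front')): fit(w,s,.11,.125,tag=n)
E
```

```text
clock: 19.28
tcp_pos: [0.5443, -0.1715, 0.169]
orientation: [-1.237, 1.163, -1.166]
contact_force: [-4.1, 0.6, 11.3]
grip_width: -0.0003
clock: 19.7
tcp_pos: [0.5444, -0.1716, 0.1688]
orientation: [-1.237, 1.163, -1.166]
contact_force: [-5.2, 1.0, 15.7]
grip_width: -0.0001
19.7 [ 0.54438759 -0.1715608   0.16884628] [-5.1580101   1.00255835 15.65377268]
stage w1 2283 tilt [0.02 0.01] z 0.0976
stage w2 4477 tilt [-0.01 -0.04] z 0.0975
stage top0 792 tilt [-0.29 -0.13] z 0.0975
stage scene0 480 tilt [ 0.04 -0.08] z 0.0956
slab w8 6094 tilt [-0.68 -0.25] z 0.1193
slab w9 3152 tilt [-0.44 -0.25] z 0.1193
slab t9 429 tilt [-0.5   0.06] z 0.1193
slab s9 362 tilt [-0.78 -0.31] z 0.1174
table top0 1747 tilt [ 0. -0.] z 0.0002
table t9 1715 tilt [-0.09 -0.01] z 0.0001
table scene0 1952 tilt [-0.09 -0.08] z -0.0017
table w3 5999 tilt [-0.02 -0.02] z -0.0001
slab 5491 tilt [-0.76  0.04] z 0.1192
front 3157 tilt [-0.24  0.06] z 0.1189
```

The y lean is gone under 15 N. For the x lean I need a reference: the same fit on the carrier when it lay flat on the table (w3, top0). I'll lift off and compare.

```bash
python3 -m jog '0 0 0 0 -3 0 0;0 0 0 0 -10 0 0;0 0 0 0 -25 0 0;0 0 0 0 -25 0 0;0 0 0 0 -25 0 0'
python3 -m jog '0 0 0 0 0 0 0;0 0 0 0 0 0 0;0 0 0 0 0 0 0;0 0 0 0 0 0 0;0 0 0 0 0 0 0'
sed -i '/^for n in/d' pf.py
cat > cmp.py <<'E'
from h import *
import pf, sys
def ref(c,yaw):
    a=np.radians(yaw); pf.ax=np.array([np.cos(a),np.sin(a)]); pf.ay=np.array([-pf.ax[1],pf.ax[0]]); return np.array(c)
sl2=lambda l:(abs(l[:,0])<.038)&(abs(l[:,1])<.038)&((abs(l[:,0])>.024)|(abs(l[:,1])>.028))
fr=lambda l:sl2(l)&(l[:,0]>.024); re=lambda l:sl2(l)&(l[:,0]<-.024); L=lambda l:sl2(l)&(l[:,1]>.028); Rr=lambda l:sl2(l)&(l[:,1]<-.028)
def med(k,s,z0,z1,c):
    P=k.pts().reshape(-1,3); l=np.c_[(P[:,:2]-c)@pf.ax,(P[:,:2]-c)@pf.ay]; m=s(l)&(P[:,2]>z0)&(P[:,2]<z1); return round(1000*np.median(P[m,2]),2) if m.sum() else None
def rep(k,tag,z0,z1,c):
    pf.fit(k,sl2,z0,z1,c=c,tag=tag); print('   front/rear/+y/-y',[med(k,s,z0,z1,c) for s in (fr,re,L,Rr)])
if __name__=='__main__':
    c=ref([.578,.0775],-11.6)
    for n in ('w3','w4','top0','scene0'): rep(C(ld(n)),'table '+n,.012,.025,c)
    c=ref([.5556,-.1642],3.5)
    for n in ('w8','w9','w10','t9','s9'): rep(C(ld(n)),'mount '+n,.11,.125,c)
    tag=sys.argv[1]; o,w=shot('w'+tag); print(o['clock'],o['tcp_pos'],o['contact_force'])
    rep(w,'now w',.11,.125,c)
    for n in('top','scene'):
        f=imaging.grab_frame(n); save(n+tag,f); np.savez(n+tag+'.npz',**f); rep(C(f),'now '+n,.11,.125,c)
E
python3 cmp.py 12
```

```text
clock: 20.17
tcp_pos: [0.5435, -0.1711, 0.2558]
orientation: [-1.238, 1.165, -1.164]
contact_force: [0.2, 0.3, 0.8]
grip_width: -0.0
clock: 20.58
tcp_pos: [0.5431, -0.1711, 0.2534]
orientation: [-1.238, 1.166, -1.163]
contact_force: [-0.1, -0.8, -0.6]
grip_width: 0.0001
table w3 1676 tilt [ 0.02 -0.04] z 0.0183
   front/rear/+y/-y [np.float64(18.33), np.float64(18.35), np.float64(18.36), np.float64(18.34)]
table w4 4335 tilt [-0.06  0.01] z 0.0183
   front/rear/+y/-y [np.float64(18.29), np.float64(18.5), np.float64(18.32), np.float64(18.35)]
table top0 389 tilt [0.06 0.1 ] z 0.0183
   front/rear/+y/-y [np.float64(18.27), np.float64(18.28), np.float64(18.54), np.float64(18.29)]
table scene0 69 tilt [0.14 0.3 ] z 0.0161
   front/rear/+y/-y [np.float64(16.28), None, np.float64(16.31), np.float64(16.13)]
mount w8 4217 tilt [-0.73 -0.23] z 0.1194
   front/rear/+y/-y [np.float64(119.02), np.float64(120.21), np.float64(119.1), np.float64(119.4)]
mount w9 2362 tilt [-0.48 -0.26] z 0.1193
   front/rear/+y/-y [np.float64(119.1), np.float64(119.6), np.float64(119.22), np.float64(119.49)]
mount 
[... 224 characters left out ...]
loat64(119.57), np.float64(119.33), np.float64(119.82)]
mount s9 268 tilt [-0.8 -0.3] z 0.1174
   front/rear/+y/-y [np.float64(117.18), np.float64(117.82), np.float64(117.32), np.float64(117.5)]
20.5833 [ 0.54306427 -0.17105901  0.25335977] [-0.09150365 -0.75302242 -0.55093474]
now w 2468 tilt [-0.52 -0.08] z 0.1192
   front/rear/+y/-y [np.float64(119.0), np.float64(119.53), np.float64(119.29), np.float64(119.37)]
now top 451 tilt [-0.77 -0.05] z 0.1193
   front/rear/+y/-y [np.float64(118.98), np.float64(119.77), np.float64(119.41), np.float64(119.6)]
now scene 260 tilt [-0.68 -0.01] z 0.1174
   front/rear/+y/-y [np.float64(117.16), np.float64(117.71), np.float64(117.51), np.float64(117.47)]
```

The lean in x is real: about −0.5°, with the rear 0.5 mm high, while the same fit gave 0.0° on the table. The rollers' grip on the rails probably stops the carrier sliding along x into the rear grooves. I'll regrip softly and dither along x under light pressure.

```bash
python3 -m jog '0 0 0 -3 0 6 0.62;0 0 0 -3 0 6 0.62;0 0 0 0 0 0 0.62;0 0 0 0 0 0 0.62;0 0 0 0 0 0 0.62' 30
python3 -m jog '0 0 0 0 25 0 0.62;0 0 0 0 25 0 0.62;0 0 0 0 20 0 0.62;0 0 0 0 0 0 0.62;0 0 0 0 0 0 0.62'
python3 -m jog '0 0 0 0 0 0 0.62;0 0 0 0 0 0 0.62;0 0 0 0 0 0 0.62;0 0 0 0 0 0 0.62;0 0 0 0 0 0 0.62'
```

```text
clock: 21.15
tcp_pos: [0.5555, -0.1643, 0.2544]
orientation: [-1.238, 1.164, -1.164]
contact_force: [0.7, 0.4, -0.1]
grip_width: 0.053
clock: 21.57
tcp_pos: [0.5547, -0.1645, 0.184]
orientation: [-1.238, 1.166, -1.163]
contact_force: [0.3, 0.3, 0.8]
grip_width: 0.0528
clock: 21.98
tcp_pos: [0.5557, -0.1646, 0.1852]
orientation: [-1.237, 1.163, -1.165]
contact_force: [0.1, 0.2, -0.7]
grip_width: 0.0528
```

```bash
python3 -m jog '0 0 0 0 18 0 0.62;0 0 0 0 18 0 0.62;0 0 0 0 14 0 0.62;0 0 0 0 7 0 0.62;0 0 0 0 2 0 0.62'
python3 -m jog '0 0 0 0 0 0 0.62;0 0 0 0 0 0 0.62;0 0 0 0 0 0 0.62;0 0 0 0 0 0 0.62;0 0 0 0 0 0 0.62'
python3 -m jog '0 0 0 0 0 0 0;0 0 0 0 0 0 0;0 0 0 0 0 0 0;0 0 0 0 0 0 0;0 0 0 0 0 0 0' 30
cat > st.py <<'E'
from h import *
import sys
from cmp import *
o,w=shot('w'+sys.argv[1]); print(o['clock'],o['tcp_pos'].round(5),o['contact_force'].round(1),o['moment'].round(2))
c=ref([.5556,-.1642],3.5); rep(w,'w',.11,.125,c)
f=imaging.grab_frame('scene'); rep(C(f),'scene',.11,.125,c)
E
python3 st.py 13
```

```text
clock: 22.4
tcp_pos: [0.5546, -0.1644, 0.1244]
orientation: [-1.238, 1.166, -1.163]
contact_force: [0.6, -0.5, -0.1]
grip_width: 0.0532
clock: 22.82
tcp_pos: [0.5558, -0.1646, 0.1262]
orientation: [-1.237, 1.163, -1.165]
contact_force: [0.2, -0.1, -0.1]
grip_width: 0.0529
clock: 23.23
tcp_pos: [0.5556, -0.1645, 0.1259]
orientation: [-1.237, 1.164, -1.165]
contact_force: [-2.4, 0.5, 4.9]
grip_width: 0.0393
23.2333 [ 0.55559 -0.16451  0.12592] [-2.4  0.5  4.9] [ 0.1   0.28 -0.03]
w 4090 tilt [-0.24  0.  ] z 0.119
   front/rear/+y/-y [np.float64(118.92), None, np.float64(119.05), np.float64(119.07)]
scene 242 tilt [-0.6  -0.06] z 0.1173
   front/rear/+y/-y [np.float64(117.06), np.float64(117.68), np.float64(117.51), np.float64(117.38)]
```

```bash
python3 -m jog '0 0 0 0 0 -0.7 0;0 0 0 0 0 -0.5 0;0 0 0 0 0 0 0;0 0 0 0 0 0 0;0 0 0 0 0 0 0'
python3 st.py 14
python3 -m jog '0 0 0 0 0 0.7 0;0 0 0 0 0 0.7 0;0 0 0 0 0 1 0;0 0 0 0 0 0 0;0 0 0 0 0 0 0'
python3 st.py 15
```

```text
clock: 23.75
tcp_pos: [0.5554, -0.1645, 0.1259]
orientation: [-1.236, 1.162, -1.165]
contact_force: [5.1, -0.7, 2.5]
grip_width: 0.0397
23.75 [ 0.5554  -0.1645   0.12592] [ 5.1 -0.7  2.5] [-0.02 -1.09 -0.01]
w 4075 tilt [-0.22 -0.02] z 0.1191
   front/rear/+y/-y [np.float64(118.99), None, np.float64(119.15), np.float64(119.13)]
scene 240 tilt [-0.43  0.04] z 0.1174
   front/rear/+y/-y [np.float64(117.35), np.float64(117.68), np.float64(117.65), np.float64(117.4)]
clock: 24.27
tcp_pos: [0.5555, -0.1646, 0.1259]
orientation: [-1.239, 1.166, -1.164]
contact_force: [-1.5, 0.3, 9.1]
grip_width: 0.0397
24.2667 [ 0.55554 -0.16455  0.12585] [-1.5  0.3  9.1] [ 0.09  0.2  -0.01]
w 4079 tilt [-0.43  0.02] z 0.1191
   front/rear/+y/-y [np.float64(118.84), None, np.float64(119.02), np.float64(119.02)]
scene 236 tilt [-0.82 -0.12] z 0.1174
   front/rear/+y/-y [np.float64(117.02), np.float64(117.85), np.float64(117.47), np.float64(117.54)]
```

Pushing −x takes the lean out and pushing +x adds to it. I'll grip more firmly, pitch the tool slightly (rear down) and press lightly.

```bash
python3 -m jog '0 0 0 0 0 -0.6 0;0 0 0 0 0 -0.6 0;0.6 0 0 0 0 0 0;0.6 0 0 0 0 0 0;0 0 0 0 0 0 0' 60
python3 st.py 16
python3 -m jog '0 0 0 0 0.5 0 0;0 0 0 0 0.5 0 0;0 0 0 0 0 0 0;0 0 0 0 0 0 0;0 0 0 0 0 0 0' 60
python3 st.py 17
```

```text
clock: 24.78
tcp_pos: [0.555, -0.1646, 0.126]
orientation: [-1.221, 1.15, -1.174]
contact_force: [2.1, 0.1, 6.6]
grip_width: 0.0397
24.7833 [ 0.55499 -0.16457  0.12598] [2.1 0.1 6.6] [ 0.07 -0.18 -0.14]
w 4133 tilt [ 0.65 -0.03] z 0.1191
   front/rear/+y/-y [np.float64(119.47), None, np.float64(119.39), np.float64(119.42)]
scene 248 tilt [0.45 0.15] z 0.1174
   front/rear/+y/-y [np.float64(117.9), np.float64(117.16), np.float64(117.46), np.float64(117.29)]
clock: 25.3
tcp_pos: [0.5551, -0.1646, 0.1258]
orientation: [-1.222, 1.15, -1.174]
contact_force: [-1.4, 0.9, 14.3]
grip_width: 0.0397
25.3 [ 0.55509 -0.16459  0.1258 ] [-1.4  0.9 14.3] [ 0.22  0.71 -0.11]
w 4083 tilt [ 0.57 -0.  ] z 0.119
   front/rear/+y/-y [np.float64(119.27), None, np.float64(119.23), np.float64(119.2)]
scene 239 tilt [ 0.36 -0.04] z 0.1172
   front/rear/+y/-y [np.float64(117.5), np.float64(116.99), np.float64(117.11), np.float64(117.36)]
```

The rear is down now and the front is about 0.5 mm up. I'll bring the pitch back by half.

```bash
python3 -m jog '-0.3 0 0 0 0 0 0;-0.25 0 0 0 0 0 0;0 0 0 0 0 0 0;0 0 0 0 0 0 0;0 0 0 0 0 0 0' 60
python3 st.py 18
```

```text
clock: 25.82
tcp_pos: [0.5551, -0.1646, 0.1257]
orientation: [-1.229, 1.157, -1.17]
contact_force: [-0.2, 1.2, 15.1]
grip_width: 0.0396
25.8167 [ 0.55512 -0.16456  0.12574] [-0.2  1.2 15.1] [ 0.27  0.47 -0.08]
w 4085 tilt [0.3  0.02] z 0.1188
   front/rear/+y/-y [np.float64(118.97), None, np.float64(119.06), np.float64(119.01)]
scene 237 tilt [-0.3   0.08] z 0.117
   front/rear/+y/-y [np.float64(117.26), np.float64(117.33), np.float64(117.13), np.float64(116.96)]
```

```bash
python3 -m jog '0 0 0 0 0 0 0.62;0 0 0 0 0 0 0.62;0 0 0 0 0 0 0.62;0 0 0 0 0 0 0.62;0 0 0 0 0 0 0.62'
python3 st.py 19
python3 -m jog '0 0 0 0 -10 0 0.62;0 0 0 0 -25 0 0.62;0 0 0 0 -35 0 0.62;0 0 0 0 -35 0 0.62;0 0 0 0 -25 0 0.62'
python3 -m jog '-0.65 0 0 0 0 0 0.62;0 0 0 0 0 0 0.62;0 0 0 0 0 0 0.62;0 0 0 0 0 0 0.62;0 0 0 0 0 0 0.62'
python3 cmp.py 20 | tail -7
```

```text
clock: 26.33
tcp_pos: [0.5547, -0.1645, 0.1239]
orientation: [-1.23, 1.158, -1.169]
contact_force: [-0.0, -1.1, 0.8]
grip_width: 0.0532
26.3333 [ 0.55469 -0.1645   0.12391] [-0.  -1.1  0.8] [0.04 0.01 0.  ]
w 4297 tilt [-0.35 -0.01] z 0.1193
   front/rear/+y/-y [np.float64(119.08), np.float64(119.77), np.float64(119.23), np.float64(119.24)]
scene 239 tilt [-0.37 -0.05] z 0.1172
   front/rear/+y/-y [np.float64(117.4), np.float64(117.42), np.float64(117.28), np.float64(117.21)]
clock: 26.85
tcp_pos: [0.5547, -0.1646, 0.2584]
orientation: [-1.227, 1.153, -1.171]
contact_force: [0.6, -0.2, 0.4]
grip_width: 0.0529
clock: 27.27
tcp_pos: [0.5531, -0.1644, 0.2532]
orientation: [-1.239, 1.166, -1.163]
contact_force: [-0.1, 0.4, -0.3]
grip_width: 0.0536
27.2667 [ 0.55306803 -0.16441313  0.25317512] [-0.09246497  0.44737518 -0.33895663]
now w 2440 tilt [-0.12 -0.09] z 0.1192
   front/rear/+y/-y [np.float64(119.17), np.float64(119.29), np.float64(119.24), np.float64(119.31)]
now top 310 tilt [-0.45  0.14] z 0.1192
   front/rear/+y/-y [np.float64(119.02), np.float64(119.41), np.float64(119.44), np.float64(119.98)]
now scene 272 tilt [-0.3 -0.1] z 0.1173
   front/rear/+y/-y [np.float64(117.21), np.float64(117.48), np.float64(117.31), np.float64(117.47)]
```

Nearly level now (wrist −0.1°/−0.1°), but it read about 0.3 mm lower while pressed. I suspect the opening pads dragged it up slightly. I'll finish with a fingertip press on the cell top, trimming out the x reaction as I go.

```bash
python3 -m jog '0 0 0 0 0 0 0;0 0 0 0 0 -6 0;0 0 0 0 0 0 0;0 0 0 0 0 0 0;0 0 0 0 0 0 0' 40
python3 -m jog '0 0 0 0 25 0 0;0 0 0 0 25 0 0;0 0 0 0 20 0 0;0 0 0 0 8 0 0;0 0 0 0 3 0 0'
python3 -m jog '0 0 0 0 0 0 0;0 0 0 0 0 0 0;0 0 0 0 0 0 0;0 0 0 0 0 0 0;0 0 0 0 0 0 0'
```

```text
clock: 27.83
tcp_pos: [0.5478, -0.165, 0.2546]
orientation: [-1.237, 1.164, -1.165]
contact_force: [0.2, 0.6, -0.1]
grip_width: 0.0
clock: 28.25
tcp_pos: [0.5471, -0.1647, 0.172]
orientation: [-1.239, 1.167, -1.162]
contact_force: [0.3, 0.1, -0.2]
grip_width: -0.0
clock: 28.67
tcp_pos: [0.5484, -0.1651, 0.1744]
orientation: [-1.237, 1.163, -1.165]
contact_force: [0.1, 0.2, -0.1]
grip_width: -0.0001
```

```bash
python3 -m jog '0 0 0 0 2 0 0;0 0 0 0 2 0 0;0 0 0 0 1 0 0;0 0 0 0 0 0 0;0 0 0 0 0 0 0'
python3 -m jog '0 0 0 0 0.6 -0.3 0;0 0 0 0 0.4 -0.2 0;0 0 0 0 0 0 0;0 0 0 0 0 0 0;0 0 0 0 0 0 0'
python3 -m jog '0 0 0 0 0.5 -0.2 0;0 0 0 0 0.3 -0.2 0;0 0 0 0 0 0 0;0 0 0 0 0 0 0;0 0 0 0 0 0 0'
```

```text
clock: 29.08
tcp_pos: [0.5481, -0.165, 0.169]
orientation: [-1.237, 1.164, -1.165]
contact_force: [-1.5, 0.8, 5.2]
grip_width: 0.0
clock: 29.5
tcp_pos: [0.5481, -0.1651, 0.1688]
orientation: [-1.236, 1.163, -1.166]
contact_force: [-2.4, 1.0, 10.5]
grip_width: 0.0003
clock: 29.92
tcp_pos: [0.5482, -0.1651, 0.1688]
orientation: [-1.236, 1.162, -1.166]
contact_force: [-2.7, 1.5, 15.0]
grip_width: -0.0002
```

```bash
python3 -m jog '0 0 0 0 0 -0.5 0;0 0 0 0 0 -0.3 0;0 0 0 0 0 0 0;0 0 0 0 0 0 0;0 0 0 0 0 0 0'
python3 st.py 21
python3 -m jog '0 0 0 0 -3 0 0;0 0 0 0 -15 0 0;0 0 0 0 -30 0 0;0 0 0 0 -30 0 0;0 0 0 0 -25 0 0'
python3 -m jog '0 0 0 0 0 0 0;0 0 0 0 0 0 0;0 0 0 0 0 0 0;0 0 0 0 0 0 0;0 0 0 0 0 0 0'
python3 cmp.py 22 | tail -7
```

```text
clock: 30.33
tcp_pos: [0.548, -0.1651, 0.1688]
orientation: [-1.235, 1.161, -1.167]
contact_force: [-2.0, 0.0, 12.5]
grip_width: -0.0001
30.3333 [ 0.54802 -0.16508  0.16879] [-2.   0.  12.5] [ 0.22  0.3  -0.04]
w 3907 tilt [-0.25  0.07] z 0.119
   front/rear/+y/-y [np.float64(118.92), np.float64(119.28), np.float64(119.08), np.float64(119.01)]
scene 264 tilt [-0.34  0.03] z 0.1172
   front/rear/+y/-y [np.float64(117.08), np.float64(117.39), np.float64(117.3), np.float64(117.2)]
clock: 30.85
tcp_pos: [0.5462, -0.165, 0.2711]
orientation: [-1.237, 1.164, -1.164]
contact_force: [1.0, 0.8, 0.7]
grip_width: -0.0001
clock: 31.27
tcp_pos: [0.5454, -0.1649, 0.2682]
orientation: [-1.239, 1.166, -1.163]
contact_force: [0.2, -0.6, -0.5]
grip_width: -0.0001
31.2667 [ 0.54544639 -0.16490354  0.26822747] [ 0.15532155 -0.59593088 -0.54892112]
now w 2240 tilt [-0.21  0.08] z 0.1192
   front/rear/+y/-y [np.float64(119.08), np.float64(119.31), np.float64(119.21), np.float64(119.16)]
now top 438 tilt [-0.3   0.06] z 0.1191
   front/rear/+y/-y [np.float64(118.87), np.float64(119.27), np.float64(119.1), np.float64(119.82)]
now scene 267 tilt [-0.29  0.03] z 0.1172
   front/rear/+y/-y [np.float64(117.15), np.float64(117.4), np.float64(117.34), np.float64(117.27)]
```

About −0.2° remains, and the earlier gain came with a −x shift. One more gripped correction: push −x with the rear pitched down, then level and release.

```bash
python3 -m jog '0 0 0 -0.5 0 9 0.62;0 0 0 0 0 0 0.62;0 0 0 0 0 0 0.62;0 0 0 0 20 0 0.62;0 0 0 0 30 0 0.62' 40
python3 -m jog '0 0 0 0 30 0 0.62;0 0 0 0 25 0 0.62;0 0 0 0 15 0 0.62;0 0 0 0 8 0 0.62;0 0 0 0 0 0 0.62'
python3 -m jog '0 0 0 0 0 0 0.62;0 0 0 0 0 0 0.62;0 0 0 0 0 0 0.62;0 0 0 0 0 0 0.62;0 0 0 0 0 0 0.62'
```

```text
clock: 31.83
tcp_pos: [0.5576, -0.1644, 0.2221]
orientation: [-1.234, 1.159, -1.169]
contact_force: [0.4, -0.8, -0.6]
grip_width: 0.0531
clock: 32.25
tcp_pos: [0.5541, -0.1638, 0.14]
orientation: [-1.239, 1.167, -1.162]
contact_force: [0.5, 0.2, 0.8]
grip_width: 0.0528
clock: 32.67
tcp_pos: [0.5556, -0.1641, 0.1426]
orientation: [-1.237, 1.163, -1.165]
contact_force: [-0.6, 0.3, 0.5]
grip_width: 0.053
```

```bash
python3 -m jog '0 0 0 0 8 0 0.62;0 0 0 0 6 0 0.62;0 0 0 0 2.4 0 0.62;0 0 0 0 0 0 0.62;0 0 0 0 0 0 0.62'
python3 -m jog '0 0 0 0 0 0 0;0 0 0 0 0 0 0;0 0 0 0 0 0 0;0 0 0 0 0 0 0;0 0 0 0 0 0 0' 50
python3 -m jog '0.4 0 0 0 0 -0.7 0;0.3 0 0 0 0 -0.5 0;0 0 0 0 0.3 -0.3 0;0 0 0 0 0 0 0;0 0 0 0 0 0 0' 50
python3 st.py 23
```

```text
clock: 33.08
tcp_pos: [0.5549, -0.1639, 0.1248]
orientation: [-1.238, 1.165, -1.164]
contact_force: [0.4, 0.6, 0.7]
grip_width: 0.053
clock: 33.5
tcp_pos: [0.5554, -0.1644, 0.1256]
orientation: [-1.237, 1.164, -1.165]
contact_force: [0.7, -1.8, 0.3]
grip_width: 0.0392
clock: 33.92
tcp_pos: [0.5549, -0.1643, 0.1256]
orientation: [-1.226, 1.154, -1.172]
contact_force: [4.4, -1.9, 1.5]
grip_width: 0.0397
33.9167 [ 0.55489 -0.16432  0.12562] [ 4.4 -1.9  1.5] [-0.53 -0.89 -0.09]
w 4148 tilt [ 0.83 -0.16] z 0.1191
   front/rear/+y/-y [np.float64(119.58), None, np.float64(119.41), np.float64(119.6)]
scene 238 tilt [ 0.42 -0.18] z 0.1174
   front/rear/+y/-y [np.float64(117.81), np.float64(117.18), np.float64(117.29), np.float64(117.47)]
```

```bash
python3 -m jog '-0.3 0 0 0.4 0.4 0 0;-0.2 0 0 0 0.4 0 0;0 0 0 0 0.3 0 0;0 0 0 0 0 0 0;0 0 0 0 0 0 0' 50
python3 st.py 24
```

```text
clock: 34.43
tcp_pos: [0.5551, -0.1644, 0.1254]
orientation: [-1.233, 1.16, -1.167]
contact_force: [2.3, -1.6, 9.6]
grip_width: 0.0398
34.4333 [ 0.55508 -0.1644   0.12538] [ 2.3 -1.6  9.6] [-0.12 -0.37 -0.14]
w 4124 tilt [ 0.41 -0.06] z 0.1189
   front/rear/+y/-y [np.float64(119.09), None, np.float64(119.04), np.float64(119.14)]
scene 251 tilt [ 0.12 -0.17] z 0.1172
   front/rear/+y/-y [np.float64(117.37), np.float64(117.19), np.float64(117.16), np.float64(117.36)]
```

```bash
python3 -m jog '-0.15 0 0 0.2 0.3 0 0;0 0 0 0 0 0 0;0 0 0 0 0 0 0;0 0 0 0 0 0 0;0 0 0 0 0 0 0' 50
python3 st.py 25
python3 -m jog '0 0 0 0 0 0 0.62;0 0 0 0 0 0 0.62;0 0 0 0 0 0 0.62;0 0 0 0 0 0 0.62;0 0 0 0 0 0 0.62'
python3 -m jog '0 0 0 0 -10 0 0.62;0 0 0 0 -25 0 0.62;0 0 0 0 -35 0 0.62;0 0 0 0 -35 0 0.62;0 0 0 0 -25 0 0.62'
python3 -m jog '0 0 0 0 0 0 0.62;0 0 0 0 0 0 0.62;0 0 0 0 0 0 0.62;0 0 0 0 0 0 0.62;0 0 0 0 0 0 0.62'
python3 cmp.py 26 | tail -7
```

```text
clock: 34.95
tcp_pos: [0.5551, -0.1644, 0.1253]
orientation: [-1.235, 1.162, -1.166]
contact_force: [1.3, 0.5, 12.2]
grip_width: 0.0393
34.95 [ 0.55508 -0.16438  0.12533] [ 1.3  0.5 12.2] [ 0.02 -0.26 -0.08]
w 4100 tilt [ 0.18 -0.13] z 0.1189
   front/rear/+y/-y [np.float64(118.98), None, np.float64(118.95), np.float64(119.12)]
scene 246 tilt [-0.09 -0.24] z 0.1172
   front/rear/+y/-y [np.float64(117.37), np.float64(117.17), np.float64(117.08), np.float64(117.24)]
clock: 35.47
tcp_pos: [0.5531, -0.1645, 0.123]
orientation: [-1.238, 1.165, -1.164]
contact_force: [-0.2, 0.1, 0.4]
grip_width: 0.0527
clock: 35.88
tcp_pos: [0.5543, -0.1647, 0.2574]
orientation: [-1.235, 1.161, -1.167]
contact_force: [1.8, -0.4, 0.0]
grip_width: 0.053
clock: 36.3
tcp_pos: [0.5528, -0.1646, 0.2522]
orientation: [-1.238, 1.166, -1.163]
contact_force: [-0.9, 0.5, -0.1]
grip_width: 0.0526
36.3 [ 0.55279885 -0.16456059  0.25224992] [-0.92263257  0.49551543 -0.14869983]
now w 2415 tilt [-0.03 -0.02] z 0.1192
   front/rear/+y/-y [np.float64(119.14), np.float64(119.21), np.float64(119.21), np.float64(119.22)]
now top 331 tilt [-0.04  0.09] z 0.1192
   front/rear/+y/-y [np.float64(119.19), np.float64(119.22), np.float64(119.54), np.float64(119.77)]
now scene 268 tilt [-0.3  -0.11] z 0.1173
   front/rear/+y/-y [np.float64(117.48), np.float64(117.52), np.float64(117.3), np.float64(117.39)]
```

It reads flat in the wrist and top views. For height, I'll compare the slab against the table within the same frames to cancel pose noise.

Run:
```python
from cmp import *
c=ref([.5556,-.1642],3.5)
tab=lambda l:(l[:,0]>.07)&(l[:,0]<.12)&(abs(l[:,1]+.02)<.08)
for n in ('w8','w9','w12','w17','w18','w20','w21','w22','w24','w25','w26'):
    k=C(ld(n)); t=med(k,tab,-.01,.01,c); print(n,'table',t,[round(med(k,s,.11,.125,c)-t,2) if med(k,s,.11,.125,c) else None for s in (fr,re,L,Rr)])
tb2=lambda l:(l[:,0]>-.16)&(l[:,0]<-.08)&(abs(l[:,1])<.03)
for n in ('t9','top12','top20','top22','top26'):
    k=C(ld(n)); t=med(k,tb2,-.01,.01,c); print(n,t,[round(med(k,s,.11,.125,c)-t,2) for s in (fr,re)])
c2=cv2.imread('pics/w26.png'); cv2.imwrite('pics/w26c.png',cv2.resize(c2[60:260,130:390],None,fx=3,fy=3,interpolation=cv2.INTER_CUBIC))
```

```text
w8 table 0.05 [np.float64(118.97), np.float64(120.16), np.float64(119.05), np.float64(119.35)]
w9 table 0.13 [np.float64(118.97), np.float64(119.47), np.float64(119.09), np.float64(119.36)]
w12 table 0.11 [np.float64(118.89), np.float64(119.42), np.float64(119.18), np.float64(119.26)]
w17 table 0.09 [np.float64(119.18), None, np.float64(119.14), np.float64(119.11)]
w18 table 0.08 [np.float64(118.89), None, np.float64(118.98), np.float64(118.93)]
w20 table 0.09 [np.float64(119.08), np.float64(119.2), np.float64(119.15), np.float64(119.22)]
w21 table 0.07 [np.float64(118.85), np.float64(119.21), np.float64(119.01), np.float64(118.94)]
w22 table 0.1 [np.float64(118.98), np.float64(119.21), np.float64(119.11), np.float64(119.06)]
w24 table 0.08 [np.float64(119.01), None, np.float64(118.96), np.float64(119.06)]
w25 table 0.03 [np.float64(118.95), None, np.float64(118.92), np.float64(119.09)]
w26 table 0.11 [np.float64(119.03), np.float64(119.1), np.float64(119.1), np.float64(119.11)]
t9 -0.02 [np.float64(119.27), np.float64(119.59)]
top12 0.26 [np.float64(118.72), np.float64(119.51)]
top20 0.2 [np.float64(118.82), np.float64(119.21)]
top22 0.18 [np.float64(118.69), np.float64(119.09)]
top26 0.14 [np.float64(119.05), np.float64(119.08)]
```

View pics/w26c.png

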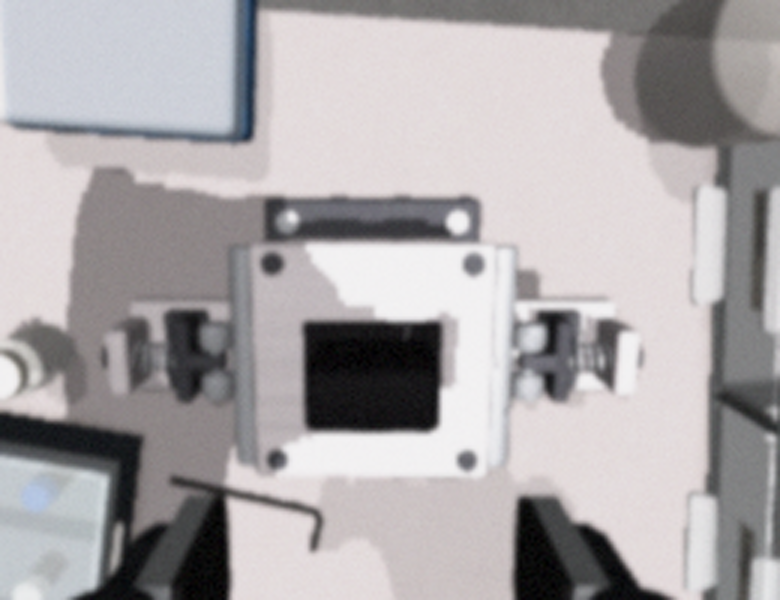

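View pics/scene26.png

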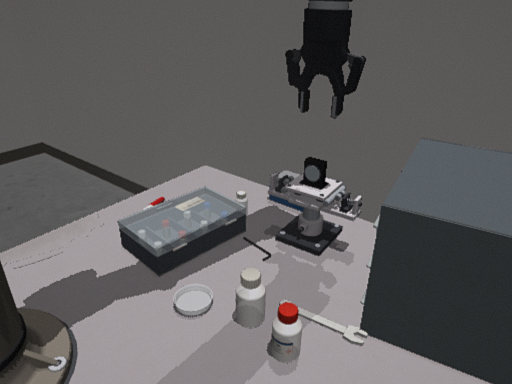

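The carrier sits level and centred between the rollers, with front, rear and both sides within 0.1 mm and at pressed height to within about 0.15 mm. The bystanders look unmoved and the gripper is clear, so I'm handing in.

Run:
```python
from h import *
o=r.get_obs(); print(o['clock'],o['contact_force']); print(r.hand_in())
```

```text
36.45 [-0.44543394  0.15791653  0.36220339]
the job is handed in; nothing more can be done
None
```

The carrier is on the three-ball mount, single groove on the single ball, snapped past the rollers and let go. I handed in at 36.5 s with the gripper clear above it.

- **Seating:** I gripped the black cell and pressed down. The force rose to about 9–10 N at the rollers, then turned into a pull of about 6 N from the springs. After that it stopped firmly on the balls.
- **Correction:** the first release left it leaning about 0.5°, with the rear about 0.5 mm high. A light press on the cell top took out the sideways lean. Two regrips, nudging it towards −x with a slight pitch, levelled the rest; a second cell-top press came between them. The net push never exceeded about 18 N.
- **Last checks:** the wrist camera shows the slab level within 0.03°, with all four sides within 0.1 mm. The top camera agrees in x (−0.04°) and reads 0.09° in y, about its noise. The scene camera's fit still read −0.3° in x and −0.1° in y, though its own front and rear heights agree.
- **Less certain:** the slab's height is within about 0.15 mm of what it was under pressure. I could not measure the jaw travel or the contact on each ball directly.
- **Bystanders:** the vial, hex key and tip box looked unmoved by eye in the final pictures; I did not measure their positions.

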